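# Hang up the slide rack, find the shaker's loose tray bolt and hold its cap open

### The arm

A 7-joint arm with a two-finger parallel gripper is mounted at the origin on the work surface. World frame = base frame: x ahead of the robot, y to its left, z up, the work surface at z = 0. Lengths are in m, angles in rad, forces in N, time in s.
With the tool pointing down it reaches from about 0.35 to 0.775 m from the base axis. Payload 3.1 kg.
Tool frame: the origin (TCP) lies midway between the tips of the shut fingers; the grasp point (between the pads) lies 19 mm behind it (arm.grip_point_offset is the distance from the TCP to the grasp point, in m); z points along the fingers, x is the direction in which the jaws open and shut, and the axes are right-handed (so a half turn about z gives the same grasp; the last joint's range is limited). The gripper opens to 85 mm and grips with 20 to 120 N. Pads are 22 mm wide; open, the fingers measure 114 mm over their backs; the gripper's body (76 mm by 85 mm) begins 54 mm behind the grasp point. The pads swing forward as they close: fully open they stand 13 mm farther back than shut.
Start: joints at [1.111, 0.311, 0.014, 1.512, -0.004, 1.319, -0.027], TCP at [0.223, -0.503, 0.196] pointing down, gripper open.
Joint ranges: [-2.7, 2.7], [-0.3, 1.91], [-1.27, 1.3], [0.12, 2.57], [-1.44, 4.58], [0.2, 2.03], [-3.05, 3.05]. Speed limits (rad/s): [2.79, 2.79, 3.14, 3.14, 3.14, 3.14, 3.14].

### API

Orientations are given as a unit quaternion [w, x, y, z].
In Python, from station import arm gives the robot as it stands.
- The arm moves only by the shell command python3 -m jog 'ROWS'. ROWS is JSON, a list of rows, each an object with "jaw": the closure, from 0 (fully open) to 1 (shut); "xyz": the shift along the tool's x, y, z in cm, a list of three; "yaw": the turn about the tool's z in degrees. In form: [{"jaw": jaw, "xyz": [tx, ty, tz], "yaw": yaw}, ...]. A call has 1 to 5 rows; each row shifts and turns the pose as measured when the row begins, along the tool's axes as they then stand; what a row does not reach is not made up. A row lasts 1/10 s, in which the tool goes at most 50 mm and 8.59 degrees, less where a joint would pass 70% of its speed; a pose out of reach is approached as far as the arm can. A call with a gripper value outside its range is refused whole. The fingers move at their own pace and stop on an object; the grip force is fixed at half the most. Time passes only in rows, so rows that do not move let the fingers close. It gives the time, the measured TCP pose, the force and the opening at its end, in the units of the state.
- arm.get_state(): the state, without advancing time (a new reading comes with each control period).
- arm.grab_frame(name): name is "side" or "top" or "wrist"; returns (picture, depth): 400x640x3 uint8, red, green, blue; 400x640 float32, m along the optical axis (not along the pixel's ray), 0 where there is no reading.
- arm.camera_params(name): a dict with "vertical_fov" (degrees; the focal length in pixels is half the picture's height over the tangent of half this angle, whatever the lens; pixels are square), "cx", "cy" (the principal point, pixels), "dist" ([k1, k2, p1, p2, k3] as OpenCV has them; the pictures are not rectified), "R" (3x3) and "t" (3): a world point X has camera coordinates R X + t. Camera axes: x right, y down, z forward; pixel columns grow to the right and rows downward; lengths in m; the calibration is good to about 2 mm. A picture is of the moment at which its call begins: read the wrist's pose just before it. camera_params takes no time and is no camera call; for the wrist camera it gives the pose at the moment of the call.
- arm.hand_in(): hands the job in, once; it reports no verdict.
The state is a dict: "time": time; "joint_pos": joint angles; "joint_vel": joint speeds; "effort": joint torques, N m; "eef_pos": TCP position; "tool_rot": TCP orientation; "ft_force": force on the tool from outside, world axes, zero at the start; "moment": the same for the moment, N m; "opening": finger opening in m.
Only numpy, scipy, OpenCV 4.12 (cv2) and the standard library are available. Lean on these libraries where they do the work, as an engineer would, in place of code of your own. Each camera call takes 0.05 s, during which the arm holds its last target.

### The job

The shaker rattles because one of the three capped bolts of its tray is loose: first take the slide rack off the tray and hang it by its handle on the hook of the stand. Then tap on top of the caps until you find the bolt that gives, lift that bolt's flip cap well open (at least two thirds of its travel) and finish while still holding it open with the gripper, so that a colleague across the bench can tighten the bolt. Keep the other two caps shut, do not drop the rack, and leave the dishes, hex key, bottle and flask where they are.

Things in the scene. Friction and masses are not known exactly. Their poses are not given: they have to be found in the camera images.
- shaker: benchtop orbital shaker, ivory housing with a bare flat tray covered by a grey rubber mat, 250 (x) x 290 (y) (all lengths here in mm); origin under its centre, mat surface 90 above the bench; the dark operating panel is on its +x side. It does not move. Three capped bolts stand on the mat at (-65, 90), (-65, -90) and (75, 0) in its frame
- mount_a: bolt A, one of three look-alike capped tray bolts that swap places from run to run. Origin: on the bolt's axis, on the mat; z up, x from the cap's hinge to its lip. Steel foot 48 wide, 6 high; washer; bolt head under a round blue flip cap, 42 in diameter, wall from 17.5 to 37.5 above the mat, flat top, lip on the +x side. This frame stays put when the bolt sinks; cap and hinge sink with it
- mount_b: bolt B, one of three look-alike capped tray bolts that swap places from run to run. Origin: on the bolt's axis, on the mat; z up, x from the cap's hinge to its lip. Steel foot 48 wide, 6 high; washer; bolt head under a round blue flip cap, 42 in diameter, wall from 17.5 to 37.5 above the mat, flat top, lip on the +x side. This frame stays put when the bolt sinks; cap and hinge sink with it
- mount_c: bolt C, one of three look-alike capped tray bolts that swap places from run to run. Origin: on the bolt's axis, on the mat; z up, x from the cap's hinge to its lip. Steel foot 48 wide, 6 high; washer; bolt head under a round blue flip cap, 42 in diameter, wall from 17.5 to 37.5 above the mat, flat top, lip on the +x side. This frame stays put when the bolt sinks; cap and hinge sink with it
- bolt_a (a joint): how far bolt A with its washer and cap has sunk below its starting height, m. A tight bolt does not give (under 0.0005); a loose one slides down 0.006 in its bush, to a stop, when its cap is pushed with over 5 N from above, and stays down; it takes over 5 N to pull it up again
- cap_a (a joint): opening of bolt A's cap, rad: 0 shut, 1.4 wide open; let go, it falls shut. Hinge line along the mount's y, 25 to the -x side of the bolt's axis, 17.5 above the mat; +x side lifts. Two round dark grip studs on its +y and -y sides, 47 apart over the outside, 34 from the hinge line (along x) and 13 above it: pinched there, it pivots between the pads as it swings up
- bolt_b (a joint): how far bolt B with its washer and cap has sunk below its starting height, m. A tight bolt does not give (under 0.0005); a loose one slides down 0.006 in its bush, to a stop, when its cap is pushed with over 5 N from above, and stays down; it takes over 5 N to pull it up again
- cap_b (a joint): opening of bolt B's cap, rad: 0 shut, 1.4 wide open; let go, it falls shut. Hinge line along the mount's y, 25 to the -x side of the bolt's axis, 17.5 above the mat; +x side lifts. Two round dark grip studs on its +y and -y sides, 47 apart over the outside, 34 from the hinge line (along x) and 13 above it: pinched there, it pivots between the pads as it swings up
- bolt_c (a joint): how far bolt C with its washer and cap has sunk below its starting height, m. A tight bolt does not give (under 0.0005); a loose one slides down 0.006 in its bush, to a stop, when its cap is pushed with over 5 N from above, and stays down; it takes over 5 N to pull it up again
- cap_c (a joint): opening of bolt C's cap, rad: 0 shut, 1.4 wide open; let go, it falls shut. Hinge line along the mount's y, 25 to the -x side of the bolt's axis, 17.5 above the mat; +x side lifts. Two round dark grip studs on its +y and -y sides, 47 apart over the outside, 34 from the hinge line (along x) and 13 above it: pinched there, it pivots between the pads as it swings up
- rack_grip (a point): grip centre of the slide rack, midway between its handle's legs, 108 above its underside. Steel wire box of glass slides, 84 (x) x 95 (y) x 34 high, 0.22 kg, with an upright bail handle of flat strip in its y-z plane: two vertical legs 55 apart over the outside (along y), 10 wide, straight from 75 to 130 above the underside, joined by a top bar. Starts on the tray's middle
- rack_bar (a point): middle of the underside of the rack handle's top bar, 127 above the rack's underside, 19 above rack_grip; the opening below it is 49 wide
- stand: retort stand: dark base plate 220 x 140 x 10 that carries a low white drip dish, a rod 12 in diameter and 308 high that stands 95 out along +x from the origin, and a boss head holding the hook. Origin: on the bench below hook_seat. It does not move
- hook_seat (a point): top of the hook rod where the handle should hang, 215 above the bench. The hook is a steel rod 10 in diameter, level, pointing to the stand's -x; its free end, 20 to 36 to the -x side of this point, turns up to 14 above this point. Axes as the stand's (z up)
- dish_1: covered culture dish, 60 diameter x 15, on the tray; origin under its centre; stays where it is
- dish_2: like dish_1, also on the tray
- dish_3: covered culture dish, 90 diameter x 15, on the bench between robot, shaker and stand; stays where it is
- dish_4: like dish_3, on the bench near the robot, to its right
- hex_key: dark L-shaped hex key, 8 thick, 143 x 30, lying ready on the bench beside the shaker (origin near its middle); stays where it is
- wash_bottle: white wash bottle with blue top and spout, 64 diameter, 180 high; origin under it; stays where it is
- flask: stoppered conical flask, 80 diameter, 124 high; origin under it; stays where it is
Mind the look-alikes: they are no part of the job. What is shaped like the part that bears rack_grip but purple or red is not meant.

How it is judged:
On the way, in this order (a step that is already met when the one before it is completed fails the run):
1. the slide rack hangs by its handle on the hook, let go (contact force between rack and stand above 0.5 N and contact force between the fingers and rack below 0.05 N and height (world z) of rack_bar above 0.195 m and x of rack_bar in the frame of hook_seat between -0.035 and 0.085 m and y of rack_bar in the frame of hook_seat between -0.035 and 0.035 m and angle between rack_bar's own z axis and vertical below 0.5 rad), for 0.2 s.
2. a bolt has been tapped that gave: it has sunk under a push on its shut cap (((value of joint bolt_a above 0.003 m and value of joint cap_a below 0.15 rad) or (value of joint bolt_b above 0.003 m and value of joint cap_b below 0.15 rad) or (value of joint bolt_c above 0.003 m and value of joint cap_c below 0.15 rad))), for 0.1 s.
3. the cap of the bolt that gave is lifted well open by the gripper (((value of joint bolt_a above 0.001 m and value of joint cap_a above 0.9 rad and contact force between the fingers and mount_a above 0.2 N) or (value of joint bolt_b above 0.001 m and value of joint cap_b above 0.9 rad and contact force between the fingers and mount_b above 0.2 N) or (value of joint bolt_c above 0.001 m and value of joint cap_c above 0.9 rad and contact force between the fingers and mount_c above 0.2 N))), for 0.3 s.
At the end, for the whole second after the job is handed in: Gripper holds the cap of the bolt that gave (still over 1 mm down) open by over 0.9 rad (of 1.4), touching it with over 0.2 N; the other caps shut (under 0.15 rad); the rack hangs free by its handle on the hook, fingers off it, tilted under 0.5 rad; every bystander within 30 mm of its start (all of step 1 and ((value of joint bolt_a above 0.001 m and value of joint cap_a above 0.9 rad and contact force between the fingers and mount_a above 0.2 N) or (value of joint bolt_b above 0.001 m and value of joint cap_b above 0.9 rad and contact force between the fingers and mount_b above 0.2 N) or (value of joint bolt_c above 0.001 m and value of joint cap_c above 0.9 rad and contact force between the fingers and mount_c above 0.2 N)) and (value of joint cap_a below 0.15 rad or value of joint bolt_a above 0.001 m) and (value of joint cap_b below 0.15 rad or value of joint bolt_b above 0.001 m) and (value of joint cap_c below 0.15 rad or value of joint bolt_c above 0.001 m) and distance of each of dish_1, dish_2, dish_3, dish_4, hex_key, wash_bottle, flask from where it was at the start of the episode below 0.03 m); the arm keeps its last pose, push and grip.
It fails at once if the cap of a bolt that has not given way is lifted ((value of joint cap_a above 0.4 rad and value of joint bolt_a below 0.0008 m) or (value of joint cap_b above 0.4 rad and value of joint bolt_b below 0.0008 m) or (value of joint cap_c above 0.4 rad and value of joint bolt_c below 0.0008 m)).
It fails at once if the rack is dropped or tipped over (height (world z) of rack_bar below 0.17 m or angle between rack_bar's own z axis and vertical above 0.9 rad).
It fails at once if a bystander is knocked over or pushed away (distance of any of dish_1, dish_2, dish_3, dish_4, hex_key, wash_bottle, flask from where it was at the start of the episode above 0.04 m).
It also fails if it takes over 64 s, if anything falls off the work surface, if the arm or the gripper's body presses on something with over 40 N, if the wrist force passes 120 N, or if a joint passes its speed limit or range.

## Working session

There is one attempt and no reset: what is moved stays moved. The work goes in short steps, Python scripts to look and compute and a shell command to move; the robot and the scene stay as the last step left them, time stands still between calls to the robot, and variables do not carry over. Pictures are saved under pics/ and viewed, and the job is handed in when it is done.

```bash
ls; mkdir -p pics; python3 - <<'E'
from station import arm
import cv2,numpy as np
print(arm.get_state())
for n in ["side","top","wrist"]:
    p=arm.camera_params(n); print(n,p)
    im,d=arm.grab_frame(n); cv2.imwrite(f"pics/{n}0.png",im[:,:,::-1]); np.save(f"pics/{n}0.npy",d)
E
```

```text
pics
{'time': 0.0, 'joint_pos': array([ 1.11131982,  0.31171853,  0.01400803,  1.51303346, -0.00440147,
        1.3192337 , -0.02721   ]), 'joint_vel': array([ 4.56290860e-04,  6.83029765e-04, -4.52491511e-05,  4.81513244e-04,
       -6.57022002e-04, -2.51305663e-03, -8.91123440e-05]), 'effort': array([-1.45739714e-04, -3.79916346e+01,  1.45834680e-01, -2.30585271e+01,
        1.21556717e-02,  1.34946799e-02, -6.47432572e-06]), 'eef_pos': array([ 0.22282116, -0.50195238,  0.19513469]), 'tool_rot': array([-6.01326721e-04,  8.38383587e-01, -5.45079412e-01, -1.01660528e-03]), 'ft_force': array([ 0.96638213, -0.38428267,  0.44136362]), 'moment': array([-0.01189597, -0.00093445, -0.00944621]), 'opening': 0.08544166158845164}
side {'vertical_fov': 48.31823578836827, 'cx': 322.7842365600871, 'cy': 196.78669082109042, 'dist': array([-0.02162263,  0.        ,  0.        ,  0.        ,  0.        ]), 'R': array([[ 0.96216474, -0.27234569,  0.00817576],
       [-0.18703727, -0.68200508, -0.70702626],
       [ 0.19813146,  0.67874656, -0.70714003]]), 't': array([-0.53684236,  0.223713  ,  1.38737962])}
top {'vertical_fov': 48.78125282717594, 'cx': 323.54965065882453, 'cy': 200.25406163264185, 'dist': array([0.03272698, 0.        , 0.        , 0.        , 0.        ]), 'R': array([[ 0.02002606, -0.99978562, -0.00526086],
       [-0.99058055, -0.01912821, -0.13558863],
       [ 0.13545893,  0.00792662, -0.99075125]]), 't': array([-2.35444593e-04,  5.75907810e-01,  1.47213244e+00])}
wrist {'vertical_fov': 59.08880315200386, 'cx': 319.4106253135543, 'cy': 204.81557167757242, 'dist': array([0.01262193, 0.        , 0.        , 0.        , 0.        ]), 'R': array([[ 0.40592623, -0.91390397, -0.00185221],
       [-0.86782499, -0.3860933 ,  0.31274869],
       [-0.2865374 , -0.12534551, -0.9498341 ]]), 't': array([-0.55059607, -0.04025648,  0.38049295])}
```

View pics/side0.png

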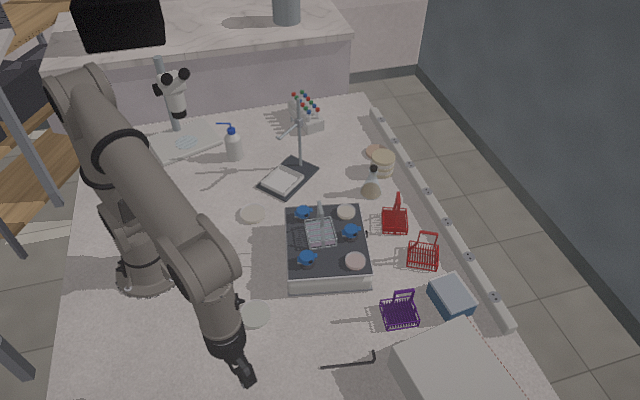

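View pics/top0.png

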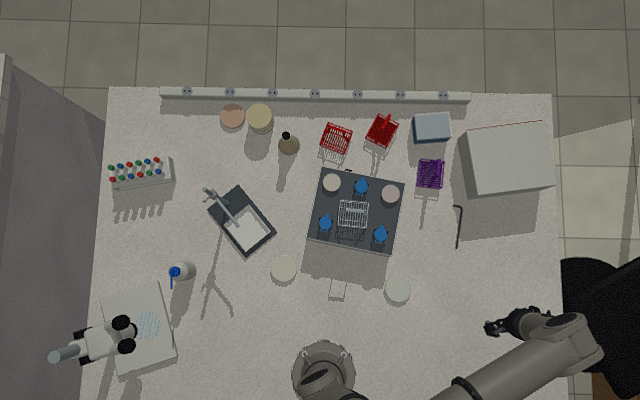

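View pics/wrist0.png

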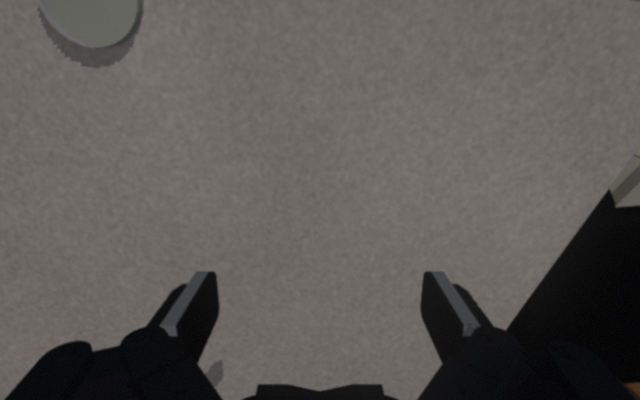

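Candidates for the rack in the top view are steel (352,214) on the tray, red (336,138), red (382,130) and purple (430,174). By the description it is the steel one, so I'll check it in a close crop.

```bash
cat > h.py <<'E'
from station import arm
import cv2,numpy as np
from scipy.spatial.transform import Rotation as Rn
def KD(p):
    f=200/np.tan(np.radians(p['vertical_fov'])/2)
    return np.array([[f,0,p['cx']],[0,f,p['cy']],[0,0,1.]]),np.array(p['dist'])
def w(p,uv,d):
    K,D=KD(p); uv=np.array(uv,float).reshape(-1,1,2)
    n=cv2.undistortPoints(uv,K,D).reshape(-1,2)
    d=np.array(d,float).reshape(-1,1)
    c=np.hstack([n*d,d]); return (c-p['t'])@p['R']
def wz(p,uv,z):
    K,D=KD(p); uv=np.array(uv,float).reshape(-1,1,2)
    n=cv2.undistortPoints(uv,K,D).reshape(-1,2); n=np.hstack([n,np.ones((len(n),1))])
    r=n@p['R']; o=-p['R'].T@p['t']; return o+r*((z-o[2])/r[:,2])[:,None]
def pr(p,X):
    K,D=KD(p); return cv2.projectPoints(np.array(X,float).reshape(-1,3),cv2.Rodrigues(p['R'])[0],p['t'],K,D)[0].reshape(-1,2)
def cloud(p,dep):
    v,u=np.mgrid[0:400,0:640]; return w(p,np.stack([u,v],-1).reshape(-1,2),dep.reshape(-1)).reshape(400,640,3)
def Rt(): 
    s=arm.get_state(); q=s['tool_rot']; return s['eef_pos'],Rn.from_quat([q[1],q[2],q[3],q[0]]).as_matrix(),s
def totool(dX):
    p,R,s=Rt(); return R.T@np.array(dX)*100
E
python3 - <<'E'
from h import *
im=cv2.imread('pics/top0.png'); c=im[160:265,200:410]; cv2.imwrite('pics/c1.png',cv2.resize(c,None,fx=3.8,fy=3.8,interpolation=cv2.INTER_CUBIC))
im=cv2.imread('pics/side0.png'); c=im[190:300,240:400]; cv2.imwrite('pics/c2.png',cv2.resize(c,None,fx=5,fy=5,interpolation=cv2.INTER_CUBIC))
im=cv2.imread('pics/side0.png'); c=im[85:205,240:340]; cv2.imwrite('pics/c3.png',cv2.resize(c,None,fx=5,fy=5,interpolation=cv2.INTER_CUBIC))
E
```

```text
(no output)
```

View pics/c1.png

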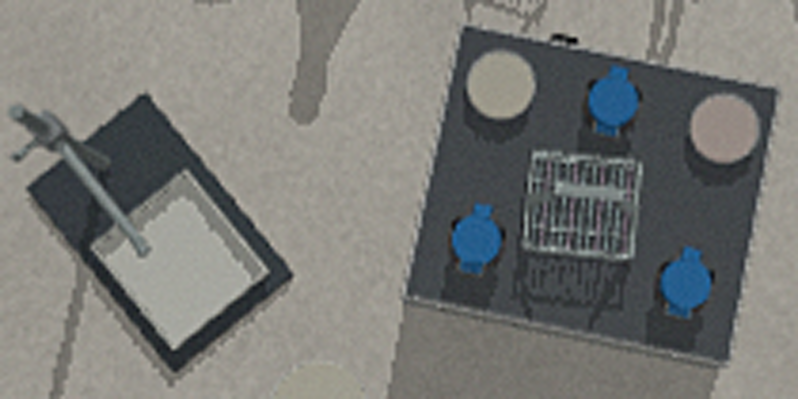

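View pics/c2.png

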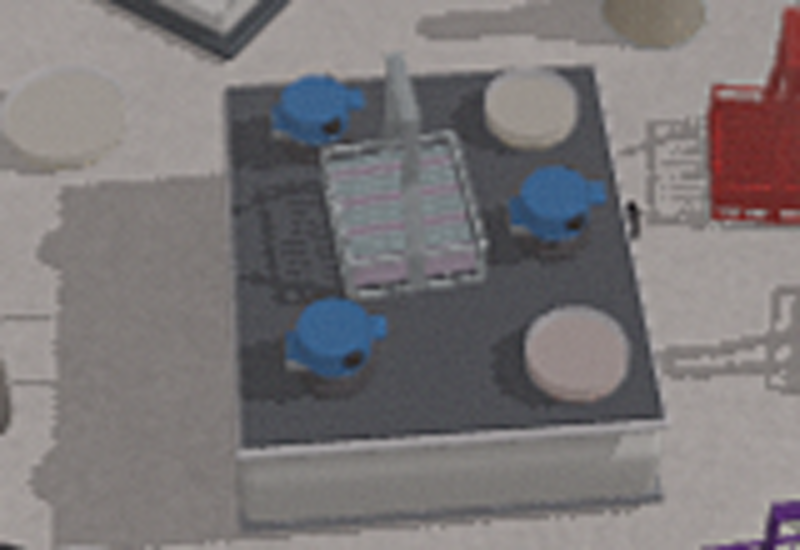

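View pics/c3.png

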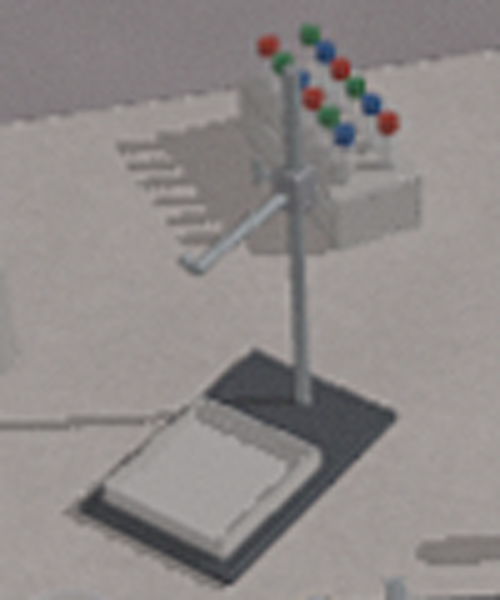

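The crops confirm it. The steel rack with glass slides stands mid-tray (crop 583,205), with its handle bar at crop (590,190). Blue caps are at (613,100), (477,240) and (686,283), with their lips to +x. The hook's free end is at crop (143,245). Next I'll measure.

```bash
python3 - <<'E'
from h import *
for n in ['top','side']:
    p=arm.camera_params(n); d=np.load(f'pics/{n}0.npy'); C=cloud(p,d); im=cv2.imread(f'pics/{n}0.png').astype(int)
    z=C[...,2]; ok=d>0
    reg=ok&(C[...,0]>0.3)&(C[...,0]<0.85)&(abs(C[...,1])<0.35)
    m=reg&(z>0.083)&(z<0.097)
    pts=C[m][:,:2]
    r=cv2.minAreaRect((pts*1000).astype(np.float32)); print(n,'mat',r,np.median(C[m][:,2]))
    blue=reg&(im[...,0]>im[...,2]+50)&(z>0.118)&(z<0.14)
    k,l,st,c=cv2.connectedComponentsWithStats(blue.astype(np.uint8))
    for i in range(1,k):
        if st[i,4]>10: print(' cap',st[i,4],np.median(C[l==i],0),C[l==i].mean(0))
    b=reg&(z>0.17)&(z<0.26)
    k,l,st,c=cv2.connectedComponentsWithStats(b.astype(np.uint8))
    for i in range(1,k):
        if st[i,4]>6:
            P=C[l==i]; print(' high',st[i,4],P.mean(0),P.min(0),P.max(0),c[i])
            top=P[P[:,2]>P[:,2].max()-0.012]; print('   top', top.mean(0),cv2.fitLine((top[:,:2]*1000).astype(np.float32),cv2.DIST_L2,0,.01,.01).ravel())
    base=ok&(z>0.004)&(z<0.016)&(im.sum(-1)<200)&(C[...,1]>0.2)&(C[...,1]<.55)&(C[...,0]>.35)&(C[...,0]<.85)
    pts=C[base][:,:2]; print(' base',base.sum(),cv2.minAreaRect((pts*1000).astype(np.float32)))
E
```

```text
top mat ((641.7560424804688, 34.082000732421875), (582.28173828125, 405.0134582519531), 79.36773681640625) 0.08957972273700451
 cap 148 [ 0.61242541 -0.10986053  0.12686908] [ 0.61349633 -0.10981917  0.12689358]
 cap 147 [0.49348565 0.00415027 0.12744052] [0.49359372 0.00407409 0.12740061]
 cap 150 [ 0.45896183 -0.1720114   0.12668934] [ 0.46041862 -0.17217456  0.12672725]
 high 186 [0.52756505 0.31380498 0.21807102] [0.46508569 0.26227502 0.17310238] [0.57841719 0.34854323 0.25597985] [222.37634409 206.16129032]
   top [0.5611591  0.34329531 0.25242009] [  0.7681423   -0.64027923 561.1591     343.29532   ]
 high 69 [ 0.52259311 -0.08297433  0.21682474] [ 0.51558363 -0.11031601  0.17929467] [ 0.52952677 -0.05668666  0.22637529] [354.14492754 210.36231884]
   top [ 0.52293279 -0.08261484  0.21958997] [ 8.9055970e-02  9.9602664e-01  5.2293280e+02 -8.2614838e+01]
 base 1006 ((503.80108642578125, 294.78924560546875), (218.77877807617188, 137.71755981445312), 40.52149963378906)
side mat ((642.240234375, 33.557373046875), (588.3109741210938, 405.583740234375), 79.37474060058594) 0.08965257
[... 187 characters left out ...]
]
 cap 163 [ 0.45944706 -0.17533808  0.12687982] [ 0.46060115 -0.1749037   0.12666547]
 high 179 [0.53918883 0.32164231 0.21584262] [0.4641688  0.25537509 0.17182061] [0.57761306 0.3499133  0.25889626] [292.98882682 125.69832402]
   top [0.56417067 0.34393788 0.25444865] [9.8813868e-01 1.5356411e-01 5.6417065e+02 3.4393787e+02]
 high 113 [ 0.52224984 -0.09188428  0.20487214] [ 0.51655644 -0.11507924  0.17015117] [ 0.52953864 -0.05567425  0.22473291] [320.14159292 212.03539823]
   top [ 0.5228743  -0.08704589  0.21938953] [ 7.1172409e-02  9.9746400e-01  5.2287427e+02 -8.7045891e+01]
 base 92 ((495.89300537109375, 301.62872314453125), (220.65269470214844, 104.51280975341797), 37.5443115234375)
```

```bash
python3 - <<'E'
from h import *
for n in ['top','side']:
    p=arm.camera_params(n); d=np.load(f'pics/{n}0.npy'); C=cloud(p,d); z=C[...,2]
    reg=(d>0)&(C[...,0]>0.42)&(C[...,0]<0.62)&(C[...,1]>.22)&(C[...,1]<.42)
    for a,b in [(.03,.1),(.1,.19),(.195,.212),(.212,.222),(.222,.235),(.235,.265),(.265,.29),(.29,.315)]:
        m=reg&(z>a)&(z<b); P=C[m]
        if len(P): print(n,a,b,len(P),P.mean(0).round(4),P.min(0).round(3),P.max(0).round(3))
    m=reg&(z>.195)&(z<.235); P=C[m]
    print(P[np.argsort(P[:,0])].round(4)[::6])
p,R,s=Rt(); c=arm.camera_params('wrist'); o=-c['R'].T@c['t']; print('cam in tool cm',R.T@(o-p)*100, 'tool R',R.round(3))
E
```

```text
top 0.03 0.1 20 [0.5622 0.3432 0.0682] [0.559 0.34  0.035] [0.568 0.348 0.099]
top 0.1 0.19 16 [0.5627 0.3425 0.1341] [0.559 0.34  0.1  ] [0.568 0.345 0.173]
top 0.195 0.212 42 [0.5295 0.3209 0.2087] [0.481 0.269 0.197] [0.578 0.373 0.212]
top 0.212 0.222 108 [0.5221 0.3129 0.2154] [0.471 0.268 0.212] [0.576 0.372 0.221]
top 0.222 0.235 50 [0.5423 0.3268 0.2268] [0.465 0.262 0.222] [0.578 0.358 0.234]
top 0.235 0.265 10 [0.5624 0.3427 0.2482] [0.558 0.341 0.236] [0.567 0.346 0.264]
top 0.265 0.29 12 [0.5617 0.3429 0.2765] [0.558 0.34  0.266] [0.568 0.346 0.29 ]
top 0.29 0.315 21 [0.5634 0.3455 0.3034] [0.558 0.341 0.293] [0.569 0.353 0.313]
[[0.4651 0.2623 0.2262]
 [0.471  0.2656 0.226 ]
 [0.4744 0.2732 0.2187]
 [0.4806 0.2707 0.2175]
 [0.4836 0.2772 0.2157]
 [0.4874 0.2761 0.2074]
 [0.4925 0.2897 0.2153]
 [0.4958 0.2811 0.2141]
 [0.4993 0.2982 0.2058]
 [0.5045 0.2965 0.2145]
 [0.5081 0.2979 0.2092]
 [0.5137 0.3097 0.2116]
 [0.5169 0.3072 0.21  ]
 [0.5223 0.3092 0.2157]
 [0.5258 0.3102 0.212 ]
 [0.5316 0.3131 0.214 ]
 [0.5346 0.3257 0.2124]
 [0.54   0.3309 0.2168]
 [0.5419 0.3692 0.2
[... 1106 characters left out ...]
788 0.2175]
 [0.4894 0.2762 0.2096]
 [0.4981 0.2837 0.2109]
 [0.504  0.2936 0.2153]
 [0.5114 0.2948 0.2173]
 [0.518  0.3088 0.2146]
 [0.5258 0.312  0.2151]
 [0.5314 0.3214 0.2116]
 [0.538  0.3178 0.2172]
 [0.5423 0.3215 0.2138]
 [0.5442 0.3299 0.2118]
 [0.5482 0.3314 0.2143]
 [0.5511 0.328  0.2161]
 [0.5532 0.3392 0.1993]
 [0.5553 0.3323 0.2038]
 [0.5572 0.3402 0.2022]
 [0.5593 0.3447 0.2329]
 [0.5607 0.3406 0.1969]
 [0.563  0.3329 0.2105]
 [0.5644 0.3367 0.2289]
 [0.5674 0.3354 0.2165]
 [0.5706 0.3475 0.2248]
 [0.5726 0.3406 0.229 ]
 [0.5773 0.3451 0.2252]]
cam in tool cm [  0.16157798  -8.08734324 -17.77505565] tool R [[ 0.406 -0.914 -0.001]
 [-0.914 -0.406  0.002]
 [-0.002  0.    -1.   ]]
```

```bash
python3 -m jog '[{"jaw":0,"xyz":[0,0,-4],"yaw":-8.5},{"jaw":0,"xyz":[0,0,-4],"yaw":-8.5},{"jaw":0,"xyz":[0,0,-4],"yaw":-8.5},{"jaw":0,"xyz":[0,0,-2],"yaw":-8.5},{"jaw":0,"xyz":[0,0,0],"yaw":-8.5}]'; python3 - <<'E'
from h import *
p,R,s=Rt(); print(p,np.degrees(np.arctan2(R[1,0],R[0,0])),s['joint_pos'].round(2),s['time']); print(totool(np.array([.5228,-.085,.31])-p))
E
```

```text
time: 0.65
eef_pos: [0.2218, -0.4995, 0.3356]
tool_rot: [-0.005, 0.98, -0.198, -0.004]
ft_force: [0.1, 1.3, -1.5]
opening: 0.0854
[ 0.22178125 -0.49945137  0.33562349] -22.883626305149022 [ 1.18  0.29 -0.09  1.2   0.03  1.66  0.7 ] 0.65
[ 11.64191322 -49.86553579   2.87786463]
```

```bash
for i in 1; do python3 -m jog '[{"jaw":0,"xyz":[1,-4.2,0],"yaw":0},{"jaw":0,"xyz":[1,-4.2,0],"yaw":0},{"jaw":0,"xyz":[1,-4.2,0],"yaw":0},{"jaw":0,"xyz":[1,-4.2,0],"yaw":0},{"jaw":0,"xyz":[1,-4.2,0],"yaw":0}]'; done; python3 -m jog '[{"jaw":0,"xyz":[1,-4.2,0],"yaw":0},{"jaw":0,"xyz":[1,-4.2,0],"yaw":0},{"jaw":0,"xyz":[0,0,0],"yaw":-8.5},{"jaw":0,"xyz":[0,0,0],"yaw":-8.5},{"jaw":0,"xyz":[0,0,0],"yaw":-8.5}]';  python3 -m jog '[{"jaw":0,"xyz":[0,0,0],"yaw":-8.5},{"jaw":0,"xyz":[0,0,0],"yaw":-8.5},{"jaw":0,"xyz":[0,0,0],"yaw":-8.5},{"jaw":0,"xyz":[0,0,0],"yaw":-8.5},{"jaw":0,"xyz":[0,0,0],"yaw":-8.5}]'; python3 - <<'E'
from h import *
p,R,s=Rt(); print(p,R.round(2),np.degrees(np.arctan2(R[1,0],R[0,0])),s['joint_pos'].round(2),s['time']); print(totool(np.array([.5228,-.085,.31])-p))
E
```

```text
time: 1.15
eef_pos: [0.3472, -0.3278, 0.3344]
tool_rot: [-0.004, 0.978, -0.207, -0.006]
ft_force: [0.6, -0.3, 0.4]
opening: 0.0854
time: 1.65
eef_pos: [0.4059, -0.2452, 0.3335]
tool_rot: [-0.007, 1.0, 0.02, -0.005]
ft_force: [0.4, 0.1, 0.7]
opening: 0.0856
time: 2.15
eef_pos: [0.4051, -0.2438, 0.3316]
tool_rot: [-0.01, 0.923, 0.384, -0.003]
ft_force: [0.5, -0.2, -0.9]
opening: 0.0859
[ 0.40510727 -0.24378705  0.33156829] [[ 0.71  0.71 -0.01]
 [ 0.71 -0.71  0.02]
 [ 0.   -0.02 -1.  ]] 45.10960755316785 [ 0.86  0.16 -0.42  1.39  0.05  1.62  1.24] 2.15
[19.55240885 -2.82154838  2.2456946 ]
```

```bash
python3 -m jog '[{"jaw":0,"xyz":[4.2,-0.6,0.2],"yaw":0},{"jaw":0,"xyz":[4.2,-0.6,0.2],"yaw":0},{"jaw":0,"xyz":[4.2,-0.6,0.2],"yaw":0},{"jaw":0,"xyz":[4.2,-0.6,0],"yaw":0},{"jaw":0,"xyz":[3,-0.6,0],"yaw":0}]'; python3 -m jog '[{"jaw":0,"xyz":[0,0,0],"yaw":-8.5},{"jaw":0,"xyz":[0,0,0],"yaw":-8.5},{"jaw":0,"xyz":[0,0,0],"yaw":-8.5},{"jaw":0,"xyz":[0,0,0],"yaw":-8.5},{"jaw":0,"xyz":[0,0,0],"yaw":-6}]';  python3 - <<'E'
from h import *
p,R,s=Rt(); print(p,R.round(3),np.degrees(np.arctan2(R[1,0],R[0,0])),s['joint_pos'].round(2),s['time']); print(totool(np.array([.5228,-.085,.31])-p))
c=arm.camera_params('wrist'); im,d=arm.grab_frame('wrist'); cv2.imwrite('pics/w1.png',im[...,::-1]); np.save('pics/w1.npy',d)
np.save('pics/w1p.npy',c,allow_pickle=True)
E
```

```text
time: 2.65
eef_pos: [0.5239, -0.0868, 0.3233]
tool_rot: [-0.009, 0.927, 0.376, -0.007]
ft_force: [-0.2, -0.6, 0.1]
opening: 0.0856
time: 3.15
eef_pos: [0.5253, -0.0776, 0.3202]
tool_rot: [-0.015, 0.737, 0.676, -0.003]
ft_force: [0.5, 0.3, -0.7]
opening: 0.0853
[ 0.52530915 -0.07757605  0.32021575] [[ 0.086  0.996 -0.024]
 [ 0.996 -0.086  0.018]
 [ 0.016 -0.025 -1.   ]] 85.06777344467547 [ 0.59  0.33 -0.67  1.26  0.18  1.65  1.45] 3.15
[-0.77708105 -0.16060713  1.01394017]
```

View pics/w1.png

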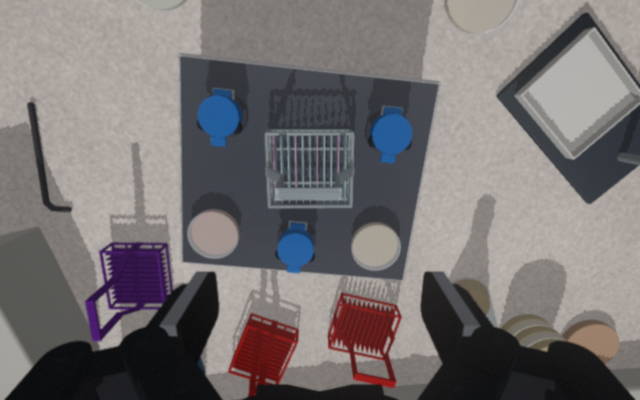

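The wrist view shows the steel rack centred at (309,168), square to the jaws, with its bar at (309,195). All three caps are visible and their lips are visible too, pointing to +x.

```bash
python3 - <<'E'
from h import *
c=np.load('pics/w1p.npy',allow_pickle=True).item(); d=np.load('pics/w1.npy'); C=cloud(c,d); z=C[...,2]; im=cv2.imread('pics/w1.png').astype(int)
reg=(d>0)&(C[...,0]>.45)&(C[...,0]<.6)&(C[...,1]>-.16)&(C[...,1]<-.02)
m=reg&(z>.2)&(z<.24);P=C[m];print('bar',m.sum(),P.mean(0),P.min(0),P.max(0),cv2.minAreaRect((P[:,:2]*1000).astype(np.float32)),cv2.fitLine((P[:,:2]*1000).astype(np.float32),cv2.DIST_L2,0,.01,.01).ravel())
m=reg&(z>.113)&(z<.13)&~((im[...,0]>im[...,2]+50));P=C[m];print('box',cv2.minAreaRect((P[:,:2]*1000).astype(np.float32)))
blue=(im[...,0]>im[...,2]+50)&(z>0.12)&(z<0.14)
k,l,st,cc=cv2.connectedComponentsWithStats(blue.astype(np.uint8))
for i in range(1,k):
    if st[i,4]>50: P=C[l==i];print('cap',st[i,4],np.median(P,0),[a for a in cv2.minEnclosingCircle((P[:,:2]*1000).astype(np.float32))],cv2.fitLine((P[:,:2]*1000).astype(np.float32),cv2.DIST_L2,0,.01,.01).ravel())
m=(z>.085)&(z<.095)&(C[...,0]<.75)&(C[...,0]>.38);P=C[m];print('mat',cv2.minAreaRect((P[:,:2]*1000).astype(np.float32)),np.median(P[:,2]))
p,R,s=Rt();print(p,s['opening'])
E
```

```text
bar 907 [ 0.52411057 -0.08634826  0.21926485] [ 0.51705142 -0.11400983  0.20030049] [ 0.53207155 -0.05864428  0.22237441] ((524.6280517578125, -86.40233612060547), (54.854026794433594, 10.74359130859375), 85.07107543945312) [ 8.8152476e-02  9.9610698e-01  5.2411060e+02 -8.6348259e+01]
box ((534.85595703125, -105.4251708984375), (142.73162841796875, 131.37355041503906), 73.35681915283203)
cap 1526 [ 0.46084992 -0.17420628  0.12736071] [(463.9758605957031, -176.00445556640625), 25.561180114746094] [ 9.5580709e-01 -2.9399449e-01  4.6152423e+02 -1.7384540e+02]
cap 1430 [0.49397464 0.0015095  0.12725534] [(497.69573974609375, 1.5587611198425293), 25.379079818725586] [ 9.9379742e-01 -1.1120553e-01  4.9476678e+02  1.9275774e+00]
cap 1126 [ 0.61379496 -0.11187891  0.12713291] [(617.8326416015625, -113.07112121582031), 25.580135345458984] [ 9.8193651e-01 -1.8921076e-01  6.1444196e+02 -1.1159399e+02]
mat ((554.045166015625, -208.1092529296875), (322.9440612792969, 568.9622802734375), 7.171431541442871) 0.08991697005112174
[ 0.52525593 -0.0776452   0.32006524] 0.08554894076032933
```

```bash
python3 - <<'E'
from h import *
p,R,s=Rt(); print(totool(np.array([.5246,-.0862,.235])-p),totool([0,0,-.058]))
E
python3 -m jog '[{"jaw":0,"xyz":[-0.9,0,2.5],"yaw":0},{"jaw":0,"xyz":[0,0,2.5],"yaw":0},{"jaw":0,"xyz":[0,0,2.5],"yaw":0},{"jaw":0,"xyz":[0,0,0.5],"yaw":0},{"jaw":0,"xyz":[0,0,0],"yaw":0}]'; python3 - <<'E'
from h import *
p,R,s=Rt(); print(p,R[:,2],np.degrees(np.arctan2(R[1,0],R[0,0])));print(totool(np.array([.5246,-.0862,.177])-p))
E
```

```text
[-0.99280548  0.22325589  8.48890998] [-0.09201103  0.14806471  5.79737965]
time: 3.7
eef_pos: [0.5226, -0.0859, 0.2374]
tool_rot: [-0.015, 0.739, 0.673, -0.003]
ft_force: [0.4, 0.1, 0.0]
opening: 0.0854
[ 0.52264078 -0.08586576  0.23741992] [-0.02343193  0.01803149 -0.99956281] 84.6562911501988
[-0.1103477   0.34920284  6.03415719]
```

```bash
python3 -m jog '[{"jaw":0,"xyz":[-0.1,0.35,1.5],"yaw":-0.4},{"jaw":0,"xyz":[0,0,2],"yaw":0},{"jaw":0,"xyz":[0,0,1.8],"yaw":0},{"jaw":0,"xyz":[0,0,0.6],"yaw":0},{"jaw":0,"xyz":[0,0,0],"yaw":0}]'; python3 - <<'E'
from h import *
p,R,s=Rt(); print(p,R[:,2],np.degrees(np.arctan2(R[1,0],R[0,0])));print(totool(np.array([.5246,-.0862,.177])-p),s['ft_force'])
im,d=arm.grab_frame('wrist'); cv2.imwrite('pics/w2.png',im[...,::-1])
E
```

```text
time: 4.2
eef_pos: [0.53, -0.0864, 0.1834]
tool_rot: [-0.01, 0.738, 0.675, 0.001]
ft_force: [-1.1, 0.5, 0.0]
opening: 0.0857
[ 0.52995486 -0.08639271  0.18344886] [-0.01176626  0.01630579 -0.99979782] 84.83576960348604
[-0.03879439 -0.52650324  0.6513706 ] [-1.12263367  0.4706955   0.01982849]
```

View pics/w2.png

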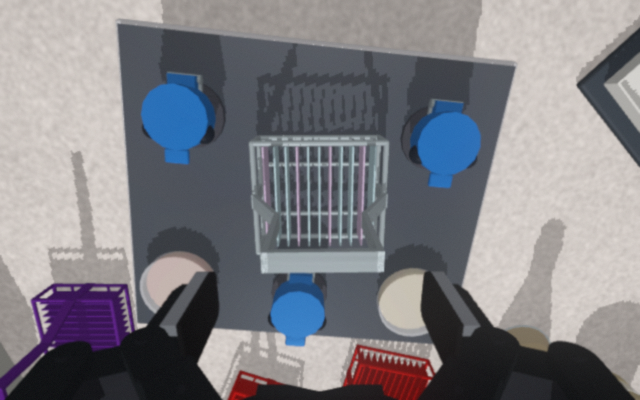

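The handle sits centred between the jaws (bar 262–384 at row 262; fingers at 210 and 430). I'll correct y and z, then close.

```bash
python3 -m jog '[{"jaw":0,"xyz":[0,-0.5,0.6],"yaw":0},{"jaw":0,"xyz":[0,0,0],"yaw":0},{"jaw":0.1,"xyz":[0,0,0.1],"yaw":0}]'; python3 - <<'E'
from h import *
p,R,s=Rt(); print(p,R[:,2],np.degrees(np.arctan2(R[1,0],R[0,0])));print(totool(np.array([.5246,-.0862,.177])-p),s['ft_force'],s['opening'])
E
```

```text
time: 4.55
eef_pos: [0.5271, -0.0858, 0.1798]
tool_rot: [-0.007, 0.738, 0.674, 0.003]
ft_force: [-0.1, -0.3, 1.1]
opening: 0.077
[ 0.52705028 -0.08579714  0.17975734] [-0.00516251  0.01511803 -0.99987239] 84.81502734253591
[-0.06628122 -0.23859131  0.27635452] [-0.0755462  -0.29430057  1.09418637] 0.07704717718708856
```

```bash
python3 -m jog '[{"jaw":0.1,"xyz":[-0.05,-0.25,0.3],"yaw":0},{"jaw":1,"xyz":[0,0,0],"yaw":0},{"jaw":1,"xyz":[0,0,0],"yaw":0},{"jaw":1,"xyz":[0,0,0],"yaw":0},{"jaw":1,"xyz":[0,0,0],"yaw":0}]'; python3 - <<'E'
from h import *
p,R,s=Rt(); print(p,R[:,2],np.degrees(np.arctan2(R[1,0],R[0,0])));print(s['ft_force'],s['opening'])
im,d=arm.grab_frame('wrist'); cv2.imwrite('pics/w3.png',im[...,::-1])
E
```

```text
time: 5.05
eef_pos: [0.5249, -0.0856, 0.1781]
tool_rot: [-0.006, 0.738, 0.674, 0.004]
ft_force: [-0.0, 0.3, -0.1]
opening: 0.0506
[ 0.52491345 -0.0856325   0.17809941] [-0.00299045  0.01486463 -0.99988504] 84.82176313760574
[-0.0263441   0.25009411 -0.06200695] 0.05060646742352247
```

View pics/w3.png

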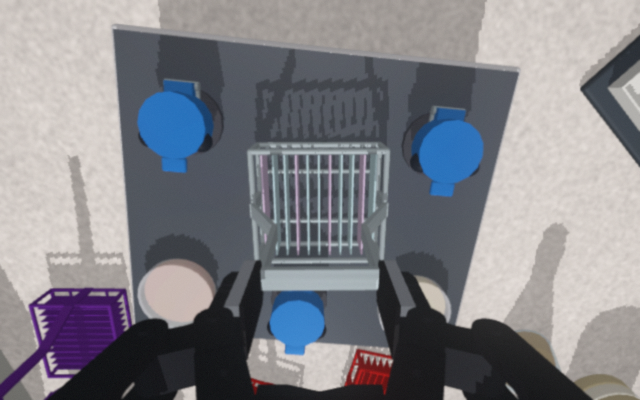

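```bash
python3 -m jog '[{"jaw":1,"xyz":[0,0,0],"yaw":0},{"jaw":1,"xyz":[0,0,0],"yaw":0}]';python3 -m jog '[{"jaw":1,"xyz":[0,0,-1],"yaw":0},{"jaw":1,"xyz":[0,0,-1],"yaw":0}]'; python3 - <<'E'
from h import *
p,R,s=Rt(); print(p,R[:,2],np.degrees(np.arctan2(R[1,0],R[0,0])));print(s['ft_force'],s['opening'])
im,d=arm.grab_frame('wrist'); cv2.imwrite('pics/w4.png',im[...,::-1])
E
```

```text
time: 5.3
eef_pos: [0.5249, -0.0856, 0.1781]
tool_rot: [-0.007, 0.738, 0.674, 0.004]
ft_force: [-0.7, 0.8, 0.9]
opening: 0.0513
time: 5.5
eef_pos: [0.5229, -0.086, 0.1965]
tool_rot: [-0.009, 0.738, 0.674, 0.002]
ft_force: [0.4, 0.7, -2.3]
opening: 0.0509
[ 0.52293813 -0.08597004  0.19651984] [-0.00885136  0.01608565 -0.99983144] 84.82320066065822
[ 0.41976397  0.70027045 -2.34237744] 0.050914297778640455
```

View pics/w4.png

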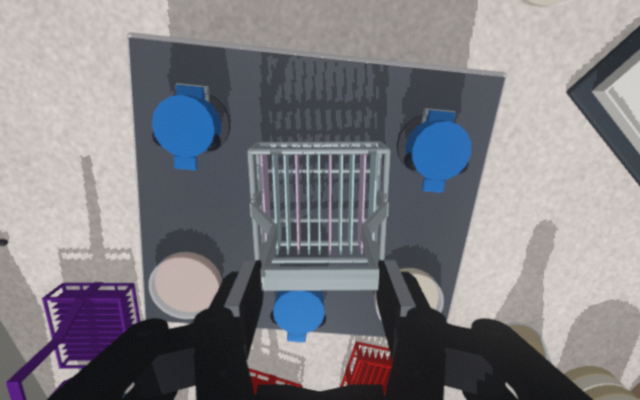

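The rack is held: it rose with the tool, the wrist carries -2.3 N and the handle is between the pads.

```bash
python3 -m jog '[{"jaw":1,"xyz":[0,0,-2],"yaw":0},{"jaw":1,"xyz":[0,0,-2],"yaw":0},{"jaw":1,"xyz":[0,0,-1.5],"yaw":0},{"jaw":1,"xyz":[0.5,0,0],"yaw":0},{"jaw":1,"xyz":[0,0,0],"yaw":0}]'; python3 - <<'E'
from h import *
p,R,s=Rt(); print(p,R[:,2],np.degrees(np.arctan2(R[1,0],R[0,0])));print(s['ft_force'],s['opening'],s['joint_pos'].round(2))
T=np.array([.435,.235,.25]);print(totool(T-p))
E
```

```text
time: 6.05
eef_pos: [0.5248, -0.0817, 0.2557]
tool_rot: [-0.008, 0.739, 0.674, 0.003]
ft_force: [-0.6, -0.1, -2.1]
opening: 0.051
[ 0.52477146 -0.0817255   0.25566981] [-0.00583621  0.01617906 -0.99985208] 84.78132435847338
[-0.60616648 -0.06120237 -2.12585249] 0.05096821514549106 [ 0.63  0.32 -0.66  1.42  0.18  1.47  1.45]
[ 30.71216033 -11.81285065   1.13172133]
```

```bash
python3 -m jog '[{"jaw":1,"xyz":[2,-0.8,0],"yaw":0},{"jaw":1,"xyz":[3,-1.2,0],"yaw":0},{"jaw":1,"xyz":[3,-1.2,0],"yaw":0},{"jaw":1,"xyz":[3,-1.2,0],"yaw":0},{"jaw":1,"xyz":[3,-1.2,0],"yaw":0}]';python3 -m jog '[{"jaw":1,"xyz":[3,-1.2,0],"yaw":0},{"jaw":1,"xyz":[3,-1.2,0],"yaw":0},{"jaw":1,"xyz":[2,-0.8,0],"yaw":0},{"jaw":1,"xyz":[0,0,0],"yaw":-4},{"jaw":1,"xyz":[0,0,0],"yaw":-6}]'; python3 - <<'E'
from h import *
p,R,s=Rt(); print(p,R[:,2],np.degrees(np.arctan2(R[1,0],R[0,0])));print(s['ft_force'],s['opening'],s['joint_pos'].round(2))
T=np.array([.435,.235,.25]);print(totool(T-p))
E
```

```text
time: 6.55
eef_pos: [0.4797, 0.0594, 0.2516]
tool_rot: [-0.009, 0.743, 0.669, -0.001]
ft_force: [0.4, 0.7, -3.0]
opening: 0.0511
time: 7.05
eef_pos: [0.4477, 0.1529, 0.2484]
tool_rot: [-0.013, 0.674, 0.738, -0.003]
ft_force: [0.4, -1.3, -2.6]
opening: 0.0511
[0.44767757 0.15285764 0.24838846] [-0.02317906  0.01294834 -0.99964747] 95.1577970377535
[ 0.41005841 -1.2837101  -2.63403916] 0.051126863654048 [ 0.34  0.22 -0.83  1.57  0.14  1.43  1.16]
[ 8.29642952 -0.52485376 -0.02535143]
```

```bash
python3 -m jog '[{"jaw":1,"xyz":[2.5,-0.1,-0.3],"yaw":-2},{"jaw":1,"xyz":[2.5,-0.1,-0.3],"yaw":-2},{"jaw":1,"xyz":[1.5,0,0],"yaw":-5},{"jaw":1,"xyz":[0,0,0],"yaw":-6},{"jaw":1,"xyz":[0,0,0],"yaw":-6}]';python3 -m jog '[{"jaw":1,"xyz":[0,0,0],"yaw":-6},{"jaw":1,"xyz":[0,0,0],"yaw":-5},{"jaw":1,"xyz":[0,0,0],"yaw":-2},{"jaw":1,"xyz":[0,0,0],"yaw":0},{"jaw":1,"xyz":[0,0,0],"yaw":0}]'; python3 - <<'E'
from h import *
p,R,s=Rt(); print(p,R[:,2],np.degrees(np.arctan2(R[1,0],R[0,0])));print(s['ft_force'],s['opening'],s['joint_pos'].round(2))
T=np.array([.435,.235,.25]);print(totool(T-p))
im,d=arm.grab_frame('wrist'); cv2.imwrite('pics/w5.png',im[...,::-1])
c=arm.camera_params('wrist');np.save('pics/w5.npy',d);np.save('pics/w5p.npy',c,allow_pickle=True)
im,d=arm.grab_frame('side'); cv2.imwrite('pics/s5.png',cv2.resize(im[60:260,180:400,::-1],None,fx=3,fy=3))
E
```

```text
time: 7.55
eef_pos: [0.4338, 0.2186, 0.25]
tool_rot: [-0.016, 0.521, 0.853, -0.005]
ft_force: [0.1, -0.2, -4.3]
opening: 0.0514
time: 8.05
eef_pos: [0.4303, 0.2179, 0.2449]
tool_rot: [-0.019, 0.415, 0.91, -0.006]
ft_force: [0.1, -0.0, -1.7]
opening: 0.0511
[0.43025231 0.21789734 0.24493403] [-0.03926604  0.0047581  -0.99921746] 130.9735874499863
[ 0.09699038 -0.00398634 -1.6939304 ] 0.05108396116707465 [ 0.28  0.3  -0.97  1.54  0.22  1.46  1.58]
[ 0.9944064   1.46670679 -0.51670515]
```

View pics/w5.png

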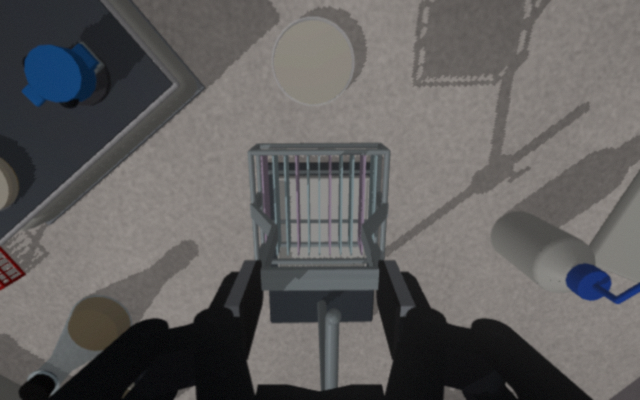

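View pics/s5.png

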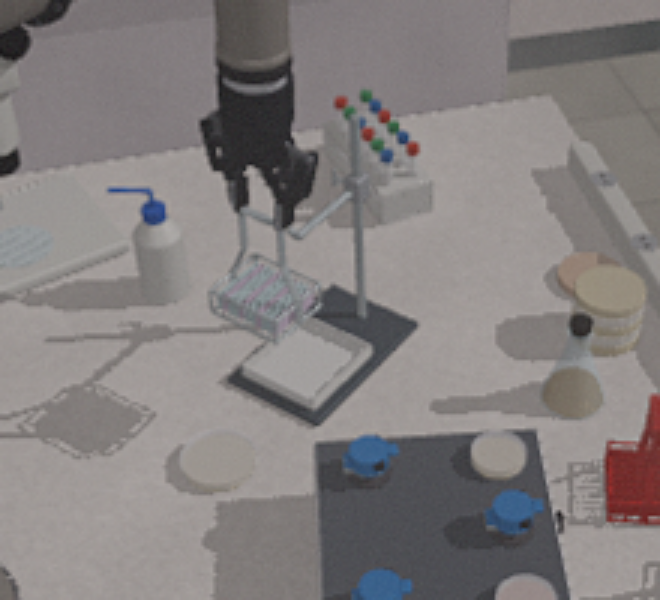

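The wrist view shows the hook tip at (331,318), just ahead of the bar (321,278) and near the jaw centre. I'll measure both in 3D.

```bash
python3 - <<'E'
from h import *
c=np.load('pics/w5p.npy',allow_pickle=True).item(); d=np.load('pics/w5.npy'); C=cloud(c,d)
p,R,s=Rt(); T=((C-p)@R)*100; W=C
def show(nm,u0,u1,v0,v1,zmin,zmax):
    m=np.zeros((400,640),bool); m[v0:v1,u0:u1]=1; m&=(d>0)&(W[...,2]>zmin)&(W[...,2]<zmax)
    P=W[m];Q=T[m]; print(nm,m.sum(),P.mean(0).round(4),P.min(0).round(4),P.max(0).round(4),'tool',Q.mean(0).round(2))
show('bar',275,365,270,286,.26,.32)
show('tip',322,342,306,326,.2,.25)
show('rod',322,342,335,345,.19,.25)
show('rod',322,342,355,375,.19,.25)
show('rod',322,342,375,390,.19,.25)
E
```

```text
bar 1435 [0.4313 0.2149 0.287 ] [0.416  0.198  0.2848] [0.4471 0.2323 0.2891] tool [-0.17 -0.23 -4.19]
tip 247 [0.472  0.2639 0.224 ] [0.4653 0.2585 0.2098] [0.4864 0.2772 0.2298] tool [0.68 6.21 1.97]
rod 140 [0.4906 0.2804 0.2139] [0.4857 0.2756 0.2104] [0.4979 0.2874 0.2162] tool [0.68 8.73 2.92]
rod 269 [0.5064 0.2942 0.2138] [0.4981 0.2866 0.2104] [0.5161 0.3041 0.216 ] tool [ 0.68 10.83  2.87]
rod 179 [0.5179 0.3039 0.2139] [0.5112 0.2979 0.211 ] [0.527  0.312  0.2162] tool [ 0.66 12.33  2.82]
```

```bash
python3 -m jog '[{"jaw":1,"xyz":[0.7,0,1.5],"yaw":0},{"jaw":1,"xyz":[0,0,1.2],"yaw":0},{"jaw":1,"xyz":[0,0,0],"yaw":0},{"jaw":1,"xyz":[0,0,0],"yaw":0}]'; python3 - <<'E'
from h import *
p,R,s=Rt(); print(p,R[:,1],R[:,2],np.degrees(np.arctan2(R[1,0],R[0,0])));print(s['ft_force'],s['opening'],s['joint_pos'].round(2))
print(totool(np.array([.4707,.2647,.226])-p))
E
```

```text
time: 8.55
eef_pos: [0.4254, 0.2229, 0.2175]
tool_rot: [-0.018, 0.416, 0.909, -0.006]
ft_force: [-0.1, 0.6, -2.6]
opening: 0.0508
[0.4253513  0.22293212 0.21745553] [ 0.75554446  0.65459486 -0.02565435] [-0.03766507  0.00431065 -0.99928112] 130.86421566815224
[-0.07053048  0.56640803 -2.58120786] 0.050807155458829724 [ 0.27  0.31 -0.97  1.6   0.23  1.4   1.55]
[ 0.21549868  6.1384795  -1.00663446]
```

```bash
python3 -m jog '[{"jaw":1,"xyz":[0.2,1.5,0],"yaw":0},{"jaw":1,"xyz":[0,2,-0.1],"yaw":0},{"jaw":1,"xyz":[0,2,-0.1],"yaw":0},{"jaw":1,"xyz":[0,0,0],"yaw":0}]'; python3 - <<'E'
from h import *
p,R,s=Rt(); print(p,np.degrees(np.arctan2(R[1,0],R[0,0])));print(s['ft_force'],s['opening'],s['joint_pos'].round(2))
print(totool(np.array([.4906,.2815,.215])-p))
im,d=arm.grab_frame('wrist'); cv2.imwrite('pics/w6.png',im[...,::-1])
c=arm.camera_params('wrist');C=cloud(c,d);m=np.zeros((400,640),bool)
for nm,u0,u1,v0,v1,a,b in [('bar',275,365,268,288,.235,.3),('tip',318,342,288,335,.2,.235)]:
    m[:]=0;m[v0:v1,u0:u1]=1;m&=(C[...,2]>a)&(C[...,2]<b);print(nm,m.sum(),C[m].mean(0),C[m].max(0)[2],((C[m]-p)@R*100).mean(0).round(2))
E
```

```text
time: 8.95
eef_pos: [0.4695, 0.2595, 0.2195]
tool_rot: [-0.016, 0.418, 0.908, -0.006]
ft_force: [-0.1, 0.3, -1.7]
opening: 0.051
[0.46945575 0.25952975 0.21948707] 130.54998748222667
[-0.05291934  0.25946018 -1.74183533] 0.05098544364789668 [ 0.13  0.44 -0.93  1.45  0.32  1.45  1.47]
[0.28354341 3.0450368  0.3826255 ]
bar 1798 [0.46958144 0.25590592 0.26160073] 0.26383483525117063 [-0.18 -0.33 -4.21]
tip 740 [0.50322568 0.29160382 0.21378962] 0.21642078065476072 [0.23 4.66 0.46]
```

View pics/w6.png

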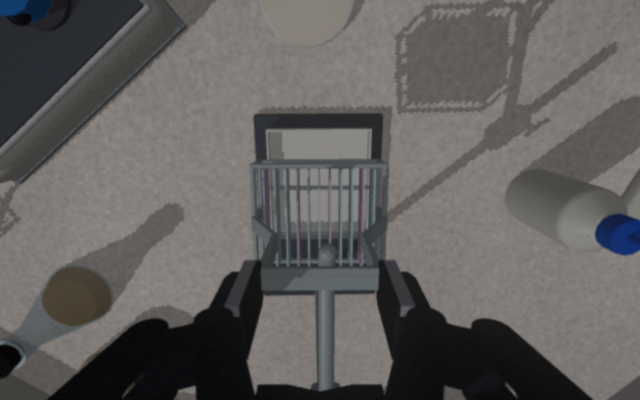

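The hook tip (327,252) has passed under the bar and the rod runs between the jaws, 4 mm off centre. I'll advance 3.3 cm more.

```bash
python3 -m jog '[{"jaw":1,"xyz":[0.4,1.5,0],"yaw":0},{"jaw":1,"xyz":[0,1.8,-0.1],"yaw":0},{"jaw":1,"xyz":[0,0,0],"yaw":0},{"jaw":1,"xyz":[0,0,0],"yaw":0}]'; python3 - <<'E'
from h import *
p,R,s=Rt(); print(p,np.degrees(np.arctan2(R[1,0],R[0,0])));print(s['ft_force'],s['opening'],s['joint_pos'].round(2))
print(totool(np.array([.4906,.2815,.215])-p))
E
```

```text
time: 9.4
eef_pos: [0.4903, 0.2804, 0.2207]
tool_rot: [-0.016, 0.419, 0.908, -0.009]
ft_force: [-0.4, -0.1, -2.5]
opening: 0.0507
[0.49025975 0.2803643  0.22069134] 130.39780681358044
[-0.40966883 -0.08608621 -2.47743092] 0.050650983011665915 [ 0.05  0.5  -0.91  1.36  0.36  1.49  1.44]
[0.05175631 0.11631383 0.56724042]
```

```bash
python3 -m jog '[{"jaw":1,"xyz":[0,0,1.5],"yaw":0},{"jaw":1,"xyz":[0,0,1.5],"yaw":0},{"jaw":1,"xyz":[0,0,0.8],"yaw":0},{"jaw":1,"xyz":[0,0,0],"yaw":0},{"jaw":1,"xyz":[0,0,0],"yaw":0}]'; python3 - <<'E'
from h import *
p,R,s=Rt(); print(p,np.degrees(np.arctan2(R[1,0],R[0,0])));print(s['ft_force'],s['opening'],s['joint_pos'].round(2))
print(totool(np.array([.4906,.2815,.177])-p))
E
```

```text
time: 9.9
eef_pos: [0.4861, 0.2754, 0.1834]
tool_rot: [-0.016, 0.42, 0.907, -0.011]
ft_force: [0.6, 0.2, -2.8]
opening: 0.0511
[0.48612299 0.27544165 0.18341443] 130.26033395502714
[ 0.62019222  0.15030336 -2.81248234] 0.051055359423962124 [ 0.06  0.51 -0.9   1.44  0.38  1.41  1.42]
[0.16104718 0.75449475 0.61945322]
```

```bash
python3 -m jog '[{"jaw":1,"xyz":[0.1,0.7,0.3],"yaw":0},{"jaw":1,"xyz":[0,0,0.4],"yaw":0},{"jaw":1,"xyz":[0,0,0],"yaw":0}]';python3 -m jog '[{"jaw":1,"xyz":[0,0,0.2],"yaw":0},{"jaw":1,"xyz":[0,0,0],"yaw":0}]'; python3 - <<'E'
from h import *
p,R,s=Rt(); print(p,np.degrees(np.arctan2(R[1,0],R[0,0])));print(s['ft_force'],s['opening'],s['joint_pos'].round(2))
print(totool(np.array([.4906,.2815,.177])-p))
im,d=arm.grab_frame('side'); cv2.imwrite('pics/s7.png',cv2.resize(im[80:240,200:360,::-1],None,fx=4,fy=3.7))
E
```

```text
time: 10.2
eef_pos: [0.4918, 0.2816, 0.1774]
tool_rot: [-0.015, 0.421, 0.907, -0.01]
ft_force: [-0.2, 0.2, -2.3]
opening: 0.0513
time: 10.4
eef_pos: [0.492, 0.2821, 0.1758]
tool_rot: [-0.014, 0.421, 0.907, -0.01]
ft_force: [-0.5, -0.0, -2.9]
opening: 0.0511
[0.49198992 0.28208013 0.17584671] 130.2382403569903
[-4.75820152e-01 -2.17797756e-03 -2.86900543e+00] 0.05108979571715668 [ 0.05  0.53 -0.9   1.44  0.39  1.4   1.41]
[ 0.04758183 -0.14691626 -0.11016653]
```

View pics/s7.png

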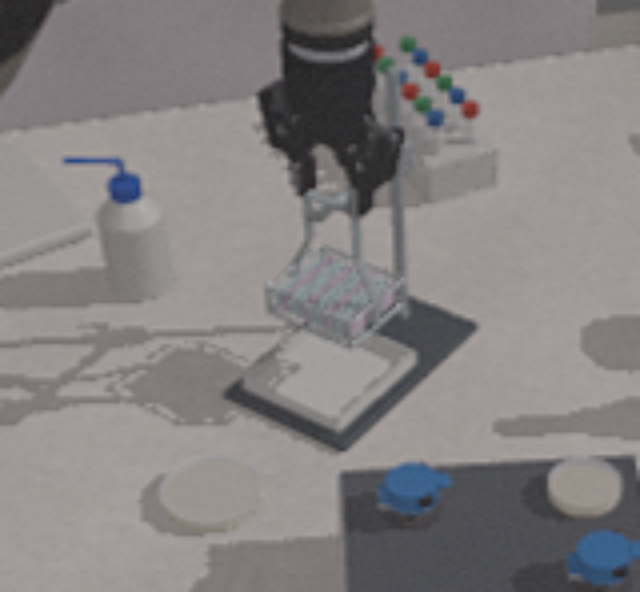

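Not seated yet (still -2.9 N); keep lowering in small steps.

```bash
python3 -m jog '[{"jaw":1,"xyz":[0,0,0.2],"yaw":0},{"jaw":1,"xyz":[0,0,0],"yaw":0}]';python3 -m jog '[{"jaw":1,"xyz":[0,0,0.2],"yaw":0},{"jaw":1,"xyz":[0,0,0],"yaw":0}]'
```

```text
time: 10.65
eef_pos: [0.4922, 0.2824, 0.1759]
tool_rot: [-0.014, 0.421, 0.907, -0.009]
ft_force: [-0.8, 0.4, -2.5]
opening: 0.0514
time: 10.85
eef_pos: [0.4925, 0.2826, 0.1758]
tool_rot: [-0.013, 0.421, 0.907, -0.008]
ft_force: [-0.3, 0.0, -1.7]
opening: 0.0506
```

```bash
python3 -m jog '[{"jaw":1,"xyz":[0,0,0.2],"yaw":0},{"jaw":1,"xyz":[0,0,0],"yaw":0}]'
```

```text
time: 11.05
eef_pos: [0.4927, 0.2827, 0.1757]
tool_rot: [-0.012, 0.421, 0.907, -0.008]
ft_force: [-1.1, -0.0, -0.9]
opening: 0.051
```

```bash
python3 -m jog '[{"jaw":1,"xyz":[0,0,0.4],"yaw":0}]'; python3 -m jog '[{"jaw":1,"xyz":[0,0,0.4],"yaw":0},{"jaw":1,"xyz":[0,0,0.2],"yaw":0}]';
```

```text
time: 11.15
eef_pos: [0.493, 0.2829, 0.1748]
tool_rot: [-0.011, 0.421, 0.907, -0.007]
ft_force: [-5.9, -6.0, 27.7]
opening: 0.051
time: 11.35
eef_pos: [0.4931, 0.2829, 0.1754]
tool_rot: [-0.009, 0.421, 0.907, -0.007]
ft_force: [-2.6, -2.2, 5.7]
opening: 0.0511
```

```bash
python3 -m jog '[{"jaw":0.2,"xyz":[0,0,0],"yaw":0},{"jaw":0,"xyz":[0,0,0],"yaw":0},{"jaw":0,"xyz":[0,0,0],"yaw":0},{"jaw":0,"xyz":[0,0,0],"yaw":0}]'; python3 - <<'E'
from h import *
p,R,s=Rt(); print(p,R[:,2],s['ft_force'],s['opening'],s['joint_pos'].round(2))
im,d=arm.grab_frame('wrist'); cv2.imwrite('pics/w8.png',im[...,::-1])
E
```

```text
time: 11.75
eef_pos: [0.4936, 0.2837, 0.1745]
tool_rot: [-0.009, 0.421, 0.907, -0.006]
ft_force: [0.1, 0.8, 0.0]
opening: 0.0852
[0.49359769 0.28373372 0.17453587] [-0.02085664 -0.00292915 -0.99977819] [0.07327796 0.77239265 0.04286202] 0.08517864711231951 [ 0.05  0.52 -0.9   1.45  0.4   1.38  1.41]
```

View pics/w8.png

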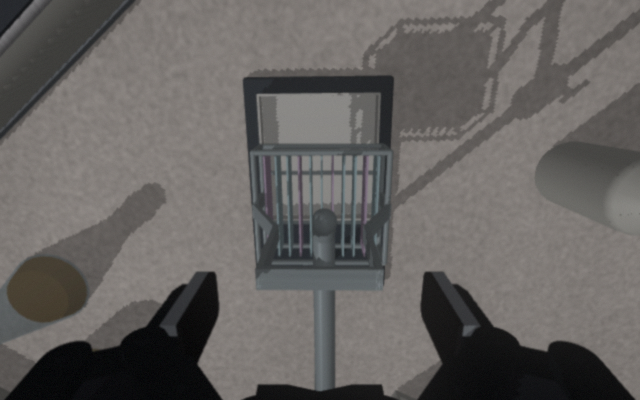

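The rack hangs from the hook with the rod centred under the bar (325,290) and the jaws are clear of it. Now I'll lift away.

```bash
python3 -m jog '[{"jaw":0,"xyz":[0,0,-1.5],"yaw":0},{"jaw":0,"xyz":[0,0,-2],"yaw":0},{"jaw":0,"xyz":[0,0,-3],"yaw":0},{"jaw":0,"xyz":[0,0,-3],"yaw":0},{"jaw":0,"xyz":[0,0,-3],"yaw":0}]'; python3 - <<'E'
from h import *
p,R,s=Rt(); print(p,np.degrees(np.arctan2(R[1,0],R[0,0])),s['joint_pos'].round(2),s['ft_force']); print(totool(np.array([.4945,.0015,.2])-p))
im,d=arm.grab_frame('side'); cv2.imwrite('pics/s9.png',cv2.resize(im[80:240,200:360,::-1],None,fx=4,fy=3.7))
E
```

```text
time: 12.3
eef_pos: [0.4941, 0.281, 0.2956]
tool_rot: [-0.013, 0.421, 0.907, -0.012]
ft_force: [0.1, -0.1, -0.3]
opening: 0.0857
[0.49406563 0.2809797  0.29558733] 130.17828532315738 [ 0.01  0.49 -0.91  1.19  0.36  1.67  1.45] [ 0.13190112 -0.11403224 -0.28675384]
[-21.51276631 -17.68139713   9.85034914]
```

View pics/s9.png

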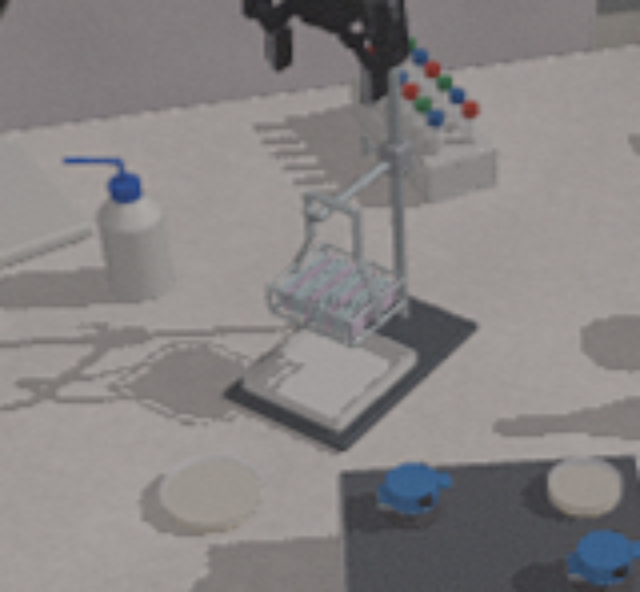

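The rack hangs free and level on the hook (crop 335,210). Now I'll go to the nearest bolt, with the jaws shut.

```bash
python3 -m jog '[{"jaw":1,"xyz":[-2.5,-2.1,0],"yaw":0},{"jaw":1,"xyz":[-3,-2.5,0.5],"yaw":0},{"jaw":1,"xyz":[-3,-2.5,0.5],"yaw":0},{"jaw":1,"xyz":[-3,-2.5,0.5],"yaw":0},{"jaw":1,"xyz":[-3,-2.5,0.5],"yaw":0}]';python3 -m jog '[{"jaw":1,"xyz":[-3,-2.5,1],"yaw":0},{"jaw":1,"xyz":[-2.5,-2,1],"yaw":6},{"jaw":1,"xyz":[0,0,0],"yaw":8},{"jaw":1,"xyz":[0,0,0],"yaw":8},{"jaw":1,"xyz":[0,0,0],"yaw":8}]'; python3 -m jog '[{"jaw":1,"xyz":[0,0,0],"yaw":8},{"jaw":1,"xyz":[0,0,0],"yaw":8},{"jaw":1,"xyz":[0,0,0],"yaw":6},{"jaw":1,"xyz":[0,0,0],"yaw":0}]';python3 - <<'E'
from h import *
p,R,s=Rt(); print(p,R[:,2],np.degrees(np.arctan2(R[1,0],R[0,0])),s['joint_pos'].round(2),s['ft_force']); print(totool(np.array([.4945,.0015,.16])-p))
E
```

```text
time: 12.85
eef_pos: [0.4967, 0.0997, 0.2816]
tool_rot: [-0.011, 0.413, 0.911, -0.002]
ft_force: [-0.1, -0.4, -0.1]
opening: 0.0123
time: 13.35
eef_pos: [0.4981, 0.0143, 0.2563]
tool_rot: [-0.011, 0.647, 0.763, -0.008]
ft_force: [-0.1, -0.0, 0.0]
opening: -0.0002
time: 13.75
eef_pos: [0.4976, 0.0137, 0.2544]
tool_rot: [-0.01, 0.786, 0.618, -0.01]
ft_force: [-0.5, -0.1, 0.1]
opening: -0.0001
[0.49764908 0.01366951 0.2543775 ] [-0.02828426  0.00293019 -0.99959563] 76.3519702502931 [ 0.52  0.27 -0.73  1.49  0.17  1.48  1.11] [-0.52386237 -0.12090984  0.13802908]
[-1.22075714  0.24720086  9.43927434]
```

```bash
python3 -m jog '[{"jaw":1,"xyz":[-1.2,0.2,3],"yaw":0},{"jaw":1,"xyz":[0,0,3.5],"yaw":0},{"jaw":1,"xyz":[0,0,2.5],"yaw":0},{"jaw":1,"xyz":[0,0,0],"yaw":0}]';python3 - <<'E'
from h import *
p,R,s=Rt(); print(p,R[:,2],s['ft_force']); print(totool(np.array([.4945,.0015,.133])-p))
im,d=arm.grab_frame('wrist'); cv2.imwrite('pics/w10.png',im[...,::-1])
E
```

```text
time: 14.15
eef_pos: [0.4956, 0.0022, 0.1621]
tool_rot: [-0.009, 0.783, 0.622, -0.008]
ft_force: [-1.0, -0.2, -0.3]
opening: 0.0002
[0.49556738 0.00220277 0.16211656] [-0.02434834  0.00336261 -0.99969788] [-0.96765676 -0.15754764 -0.27148739]
[-0.08608085 -0.01686283  2.91313936]
```

View pics/w10.png

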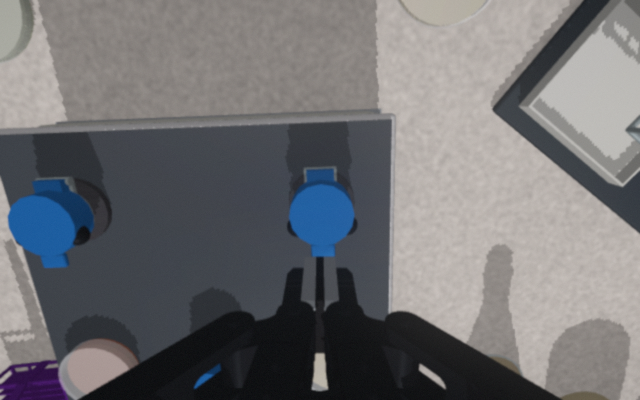

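The shut fingertips line up with the cap (321,212), whose hinge is at the top and lip at the bottom. Going down to tap.

```bash
python3 -m jog '[{"jaw":1,"xyz":[-0.1,0,1.5],"yaw":0},{"jaw":1,"xyz":[0,0,1.3],"yaw":0},{"jaw":1,"xyz":[0,0,0],"yaw":0}]';python3 -m jog '[{"jaw":1,"xyz":[0,0,0.4],"yaw":0},{"jaw":1,"xyz":[0,0,0],"yaw":0}]';python3 -m jog '[{"jaw":1,"xyz":[0,0,0.3],"yaw":0}]'
```

```text
time: 14.5
eef_pos: [0.4998, 0.0028, 0.1391]
tool_rot: [-0.006, 0.782, 0.624, -0.004]
ft_force: [0.4, -0.2, 0.5]
opening: -0.0
time: 14.7
eef_pos: [0.5014, 0.0033, 0.1368]
tool_rot: [-0.005, 0.781, 0.624, -0.002]
ft_force: [-0.7, 0.1, -0.3]
opening: 0.0005
time: 14.8
eef_pos: [0.5025, 0.0036, 0.1348]
tool_rot: [-0.004, 0.781, 0.624, -0.001]
ft_force: [0.6, -0.4, -0.1]
opening: 0.0001
```

```bash
python3 -m jog '[{"jaw":1,"xyz":[-0.1,-0.8,0.2],"yaw":0},{"jaw":1,"xyz":[0,0,0.3],"yaw":0}]';python3 -m jog '[{"jaw":1,"xyz":[0,-0.1,0.3],"yaw":0}]';python3 -m jog '[{"jaw":1,"xyz":[0,-0.1,0.3],"yaw":0}]'
```

```text
time: 15.0
eef_pos: [0.4943, 0.0048, 0.1301]
tool_rot: [-0.004, 0.781, 0.624, -0.001]
ft_force: [-0.2, -0.1, 0.3]
opening: -0.0001
time: 15.1
eef_pos: [0.4932, 0.0049, 0.1271]
tool_rot: [-0.003, 0.781, 0.624, -0.001]
ft_force: [0.5, -0.1, -0.2]
opening: -0.0001
time: 15.2
eef_pos: [0.492, 0.0051, 0.1239]
tool_rot: [-0.003, 0.781, 0.624, -0.001]
ft_force: [-0.4, -0.1, 0.5]
opening: 0.0001
```

```bash
python3 -m jog '[{"jaw":1,"xyz":[0,0.1,0.2],"yaw":0}]';python3 -m jog '[{"jaw":1,"xyz":[0,0.1,0.2],"yaw":0}]';python3 -m jog '[{"jaw":1,"xyz":[0,0,0.2],"yaw":0}]'
```

```text
time: 15.3
eef_pos: [0.4926, 0.0049, 0.1215]
tool_rot: [-0.004, 0.781, 0.624, -0.001]
ft_force: [-0.2, -0.5, 0.1]
opening: -0.0
time: 15.4
eef_pos: [0.4936, 0.0046, 0.1192]
tool_rot: [-0.004, 0.781, 0.624, -0.001]
ft_force: [0.4, 0.0, 0.5]
opening: -0.0001
time: 15.5
eef_pos: [0.4938, 0.0045, 0.117]
tool_rot: [-0.004, 0.781, 0.624, -0.001]
ft_force: [0.3, 0.3, 0.2]
opening: -0.0004
```

```bash
python3 - <<'E'
from h import *
im,d=arm.grab_frame('wrist'); cv2.imwrite('pics/w11.png',im[...,::-1])
im,d=arm.grab_frame('side'); cv2.imwrite('pics/s11.png',cv2.resize(im[180:300,240:400,::-1],None,fx=5,fy=5))
print(arm.get_state()['eef_pos'])
E
```

```text
[0.49339522 0.00454576 0.11683492]
```

View pics/w11.png

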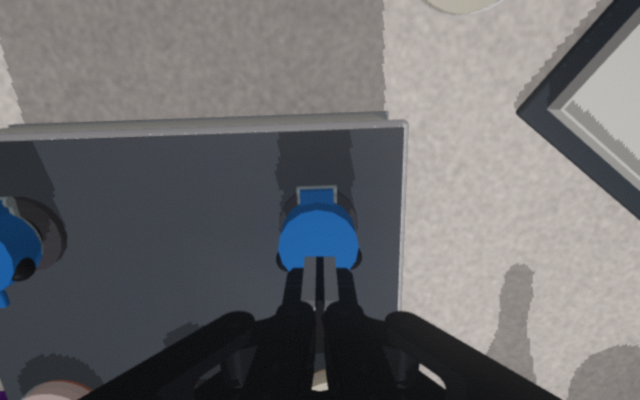

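View pics/s11.png

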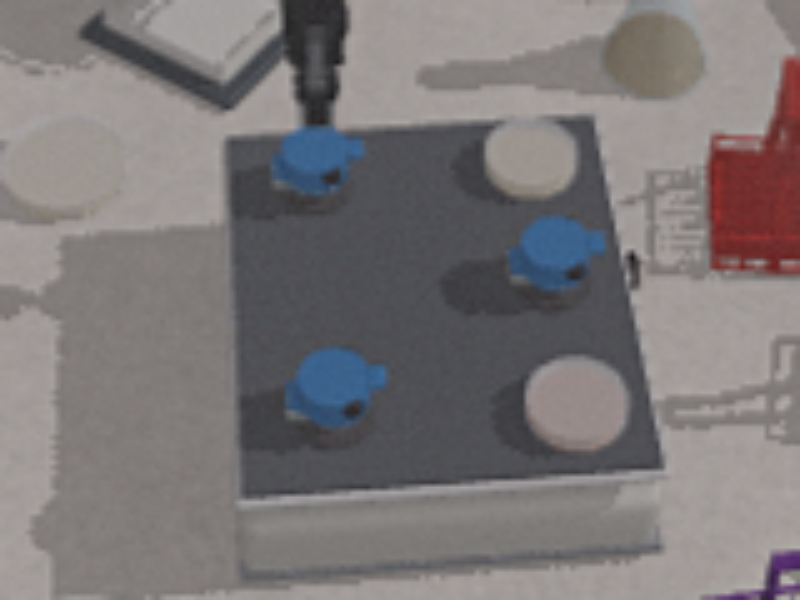

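```bash
python3 - <<'E'
from h import *
p0,R,s=Rt()
c=arm.camera_params('side'); im,d=arm.grab_frame('side'); C=cloud(c,d)
print('proj TCP',pr(c,p0),'crop',(pr(c,p0)-[240,180])*5)
for v in range(196,216): 
    u=303; print(v,[(C[v,u+k]*1000).round(0).tolist() for k in (0,2)],im[v,u])
c=arm.camera_params('wrist'); print(pr(c,p0)); im,d=arm.grab_frame('wrist'); C=cloud(c,d)
for v in (255,258,262,266,270,280): print(v,(C[v,312]*1000).round(0),(C[v,330]*1000).round(0),im[v,312])
E
```

```text
proj TCP [[302.99239683 211.28986544]] crop [[314.96198414 156.44932718]]
196 [[482.0, -55.0, 245.0], [487.0, -58.0, 247.0]] [95 94 96]
197 [[481.0, -55.0, 242.0], [487.0, -57.0, 242.0]] [79 79 83]
198 [[482.0, -54.0, 236.0], [487.0, -55.0, 236.0]] [61 60 64]
199 [[485.0, -41.0, 218.0], [491.0, -40.0, 216.0]] [52 54 54]
200 [[492.0, -6.0, 178.0], [500.0, -1.0, 172.0]] [43 43 44]
201 [[492.0, -8.0, 176.0], [499.0, -2.0, 168.0]] [42 41 42]
202 [[492.0, -8.0, 172.0], [499.0, -1.0, 163.0]] [43 43 44]
203 [[492.0, -5.0, 164.0], [499.0, -3.0, 160.0]] [42 39 40]
204 [[491.0, -11.0, 166.0], [498.0, -5.0, 158.0]] [44 40 36]
205 [[498.0, 22.0, 127.0], [504.0, 19.0, 128.0]] [ 79  96 114]
206 [[498.0, 20.0, 124.0], [503.0, 18.0, 125.0]] [ 70 104 140]
207 [[495.0, 11.0, 130.0], [502.0, 13.0, 126.0]] [ 61 101 145]
208 [[494.0, 4.0, 132.0], [501.0, 7.0, 127.0]] [ 61  99 141]
209 [[493.0, 3.0, 128.0], [500.0, 5.0, 125.0]] [ 61  99 140]
210 [[492.0, -1.0, 129.0], [499.0, -1.0, 127.0]] [ 63 100 142]
211 [[491.0, -6.0, 130.0], [498.0, -4.0, 126.0]] [ 56  96 138]
212 [[491.0, -6.0, 125.0], [496.0, -12.0, 130.0]] [ 56  98 140]
213 [[490.0, -10.0, 125.0], [496.0, -12.0, 126.0]] [ 65 101 144]
214 [[488.0, -16.0, 128.0], [494.0, -19.0, 128.0]] [ 56  89 127]
215 [[488.0, -19.0, 126.0], [494.0, -19.0, 124.0]] [ 52  80 115]
[[320.97773884 239.51352183]]
255 [496.  -1. 127.] [499.   8. 126.] [ 41  95 156]
258 [484.   2. 157.] [485.  10. 158.] [75 81 89]
262 [484.   3. 162.] [486.  10. 161.] [76 80 88]
266 [484.   3. 165.] [485.  10. 166.] [76 80 87]
270 [484.   3. 169.] [485.  10. 168.] [76 79 86]
280 [484.   3. 176.] [485.  10. 178.] [76 78 84]
```

The pictures and the pose disagree. The side depth puts the shut fingertips at z≈0.157 while the reported TCP is 0.117, so the real tips are about 40 mm short of the TCP. That also explains why no force showed. I'll check the offset number and then keep descending on force.

```bash
python3 - <<'E'
from h import *
print(arm.grip_point_offset,[a for a in dir(arm) if a[0]!='_'])
E
python3 -m jog '[{"jaw":1,"xyz":[-0.2,0.1,0.8],"yaw":0},{"jaw":1,"xyz":[0,0.1,0.8],"yaw":0}]';python3 -m jog '[{"jaw":1,"xyz":[0,0,0.5],"yaw":0}]';python3 -m jog '[{"jaw":1,"xyz":[0,0,0.2],"yaw":0}]'
```

```text
0.0187 ['Unreachable', 'camera_params', 'get_state', 'grab_frame', 'grip_point_offset', 'hand_in']
time: 15.9
eef_pos: [0.4963, 0.0022, 0.1014]
tool_rot: [-0.003, 0.781, 0.624, -0.0]
ft_force: [-0.4, 0.8, -0.5]
opening: -0.0001
time: 16.0
eef_pos: [0.4961, 0.0021, 0.0955]
tool_rot: [-0.003, 0.781, 0.624, -0.0]
ft_force: [0.5, 0.8, 0.6]
opening: 0.0001
time: 16.1
eef_pos: [0.4954, 0.002, 0.0924]
tool_rot: [-0.003, 0.781, 0.624, -0.001]
ft_force: [0.4, 0.1, 0.7]
opening: -0.0001
```

```bash
python3 -m jog '[{"jaw":1,"xyz":[0,0,0.2],"yaw":0}]';python3 -m jog '[{"jaw":1,"xyz":[0,0,0.2],"yaw":0}]';python3 - <<'E'
from h import *
p0,R,s=Rt()
c=arm.camera_params('side'); im,d=arm.grab_frame('side'); C=cloud(c,d); cv2.imwrite('pics/s12.png',cv2.resize(im[180:300,240:400,::-1],None,fx=5,fy=5))
for v in range(200,214): 
    print(v,[(C[v,u]*1000).round(0).tolist() for u in (303,305)],im[v,303])
E
```

```text
time: 16.2
eef_pos: [0.4963, 0.0018, 0.0908]
tool_rot: [-0.003, 0.781, 0.624, -0.0]
ft_force: [0.2, -1.6, 8.7]
opening: 0.0
time: 16.3
eef_pos: [0.4972, 0.0017, 0.0898]
tool_rot: [-0.002, 0.781, 0.624, 0.0]
ft_force: [-2.6, -1.2, 9.6]
opening: 0.0002
200 [[483.0, -45.0, 219.0], [488.0, -51.0, 223.0]] [81 81 85]
201 [[482.0, -52.0, 221.0], [488.0, -51.0, 219.0]] [85 80 85]
202 [[481.0, -54.0, 220.0], [487.0, -56.0, 220.0]] [75 74 77]
203 [[482.0, -52.0, 214.0], [486.0, -58.0, 218.0]] [89 88 91]
204 [[481.0, -55.0, 212.0], [487.0, -56.0, 212.0]] [72 69 73]
205 [[481.0, -54.0, 208.0], [487.0, -55.0, 207.0]] [71 71 71]
206 [[487.0, -25.0, 172.0], [493.0, -29.0, 174.0]] [47 45 47]
207 [[491.0, -6.0, 148.0], [496.0, -12.0, 152.0]] [45 47 49]
208 [[491.0, -9.0, 147.0], [497.0, -11.0, 146.0]] [46 44 47]
209 [[490.0, -11.0, 145.0], [497.0, -10.0, 141.0]] [54 52 53]
210 [[491.0, -8.0, 136.0], [497.0, -9.0, 135.0]] [50 46 47]
211 [[491.0, -8.0, 132.0], [497.0, -10.0, 132.0]] [61 63 67]
212 [[491.0, -7.0, 126.0], [497.0, -9.0, 126.0]] [ 53  73 102]
213 [[490.0, -8.0, 123.0], [496.0, -13.0, 127.0]] [ 59 101 143]
```

View pics/s12.png

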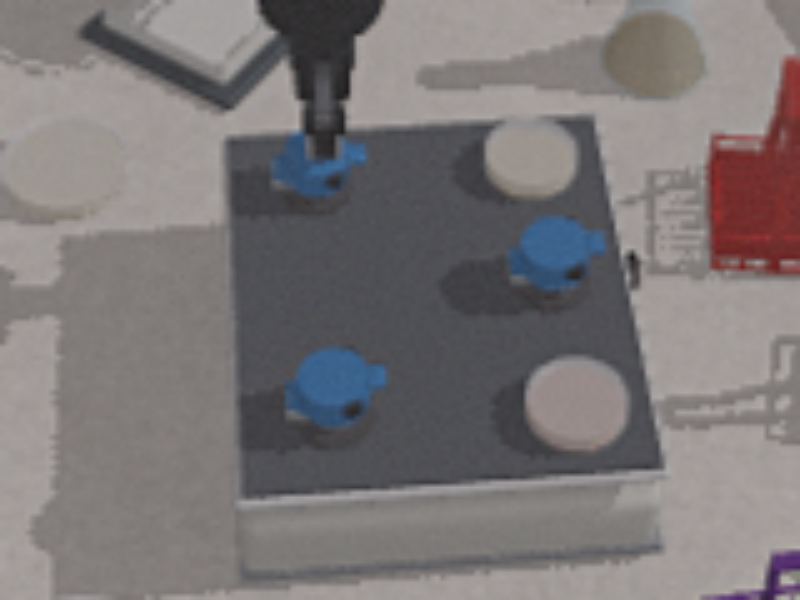

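Contact came at TCP z≈0.091, so the true tip is about 36–37 mm above the reported TCP. I'll press a little harder to test this bolt.

```bash
python3 -m jog '[{"jaw":1,"xyz":[0,-0.1,0.25],"yaw":0}]';python3 -m jog '[{"jaw":1,"xyz":[0,-0.1,0.25],"yaw":0}]';python3 -m jog '[{"jaw":1,"xyz":[0,0,0.25],"yaw":0}]'
```

```text
time: 16.45
eef_pos: [0.4976, 0.0017, 0.0893]
tool_rot: [-0.001, 0.781, 0.624, 0.001]
ft_force: [-2.7, -1.3, 11.7]
opening: -0.0003
time: 16.55
eef_pos: [0.498, 0.0016, 0.089]
tool_rot: [0.001, 0.781, 0.624, 0.001]
ft_force: [-3.0, -1.2, 12.2]
opening: -0.0003
time: 16.65
eef_pos: [0.4984, 0.0014, 0.0886]
tool_rot: [0.002, 0.782, 0.624, 0.001]
ft_force: [-4.0, -0.3, 13.6]
opening: 0.0002
```

```bash
python3 -m jog '[{"jaw":1,"xyz":[0,0,-2],"yaw":0},{"jaw":1,"xyz":[0,0,-2],"yaw":0},{"jaw":1,"xyz":[0,0,-1],"yaw":0}]';python3 - <<'E'
from h import *
p0,R,s=Rt(); print(p0,R[:,2],np.degrees(np.arctan2(R[1,0],R[0,0])),s['joint_pos'].round(2),s['ft_force'])
c=arm.camera_params('side'); im,d=arm.grab_frame('side'); C=cloud(c,d); im=im[...,::-1].astype(int)
z=C[...,2]
blue=(im[...,0]>im[...,2]+50)&(z>0.11)&(z<0.14)&(C[...,0]<.8)
k,l,st,cc=cv2.connectedComponentsWithStats(blue.astype(np.uint8))
for i in range(1,k):
    if st[i,4]>30: P=C[l==i];print('cap',st[i,4],np.median(P,0))
for b in ([.461,-.1742],[.614,-.1115]): print(totool(np.array([*b,.14])-p0))
E
```

```text
time: 16.95
eef_pos: [0.4969, 0.0017, 0.1394]
tool_rot: [0.001, 0.781, 0.624, 0.0]
ft_force: [0.3, 0.4, -0.3]
opening: -0.0004
[0.49685917 0.00174489 0.13941242] [ 1.33482207e-03 -9.42239631e-04 -9.99998665e-01] 77.23850573857844 [ 0.53  0.32 -0.72  1.72  0.23  1.18  1.1 ] [ 0.34602818  0.41917714 -0.30267887]
cap 48 [0.32902417 0.46770594 0.13367093]
cap 142 [ 0.48994953 -0.00098027  0.12570722]
cap 170 [ 0.61073909 -0.1137216   0.12597183]
cap 189 [ 0.45674761 -0.17673177  0.12627051]
[-17.95198302   0.38972353  -0.05208951]
[-8.45693015e+00  1.39265054e+01 -3.01628438e-03]
```

The first bolt is tight: its cap is at the same height as the others. Next is the right-hand near bolt.

```bash
python3 -m jog '[{"jaw":1,"xyz":[-3.5,0,0],"yaw":0},{"jaw":1,"xyz":[-4,0.1,0],"yaw":0},{"jaw":1,"xyz":[-4,0.1,0],"yaw":0},{"jaw":1,"xyz":[-4,0.1,0],"yaw":0},{"jaw":1,"xyz":[-2,0,0],"yaw":0}]';python3 - <<'E'
from h import *
p0,R,s=Rt(); print(p0,R[:,2],np.degrees(np.arctan2(R[1,0],R[0,0])),s['joint_pos'].round(2))
print(totool(np.array([.461,-.1742,.1])-p0))
E
```

```text
time: 17.5
eef_pos: [0.4623, -0.169, 0.1383]
tool_rot: [0.0, 0.777, 0.629, 0.003]
ft_force: [-0.5, -0.3, 1.0]
opening: 0.0001
[ 0.46229035 -0.16896931  0.13834726] [ 0.00466901  0.00258792 -0.99998575] 77.97582850209034 [ 0.84  0.3  -0.64  1.74  0.19  1.16  1.51]
[-0.55190684 -0.03267178  3.83271511]
```

```bash
python3 -m jog '[{"jaw":1,"xyz":[-0.5,0,1.8],"yaw":0},{"jaw":1,"xyz":[0,0,1.8],"yaw":0},{"jaw":1,"xyz":[0,0,0.3],"yaw":0}]';python3 -m jog '[{"jaw":1,"xyz":[0,0,0.3],"yaw":0}]';python3 -m jog '[{"jaw":1,"xyz":[0,0,0.3],"yaw":0}]'
```

```text
time: 17.8
eef_pos: [0.4589, -0.1806, 0.0964]
tool_rot: [0.001, 0.781, 0.625, 0.001]
ft_force: [-0.3, 0.2, -0.1]
opening: -0.0
time: 17.9
eef_pos: [0.4586, -0.1804, 0.0928]
tool_rot: [0.0, 0.781, 0.625, 0.001]
ft_force: [-0.0, 0.5, -0.0]
opening: -0.0001
time: 18.0
eef_pos: [0.4598, -0.1806, 0.0906]
tool_rot: [0.001, 0.781, 0.625, 0.002]
ft_force: [-1.2, -0.7, 10.3]
opening: 0.0002
```

```bash
python3 -m jog '[{"jaw":1,"xyz":[0.1,-0.1,0.3],"yaw":0}]';python3 -m jog '[{"jaw":1,"xyz":[0.1,-0.1,0.3],"yaw":0}]';python3 -m jog '[{"jaw":1,"xyz":[0,0,0.3],"yaw":0}]'
```

```text
time: 18.1
eef_pos: [0.4607, -0.1808, 0.0897]
tool_rot: [0.003, 0.781, 0.625, 0.002]
ft_force: [-3.7, -2.4, 12.4]
opening: -0.0001
time: 18.2
eef_pos: [0.4612, -0.181, 0.0893]
tool_rot: [0.006, 0.78, 0.625, 0.001]
ft_force: [-4.5, -1.3, 14.0]
opening: -0.0001
time: 18.3
eef_pos: [0.4616, -0.1814, 0.0889]
tool_rot: [0.007, 0.78, 0.625, 0.001]
ft_force: [-6.1, 1.0, 15.2]
opening: -0.0002
```

That bolt gives nothing either (15 N, z holding at 0.089). Now the far bolt.

```bash
python3 -m jog '[{"jaw":1,"xyz":[0,0,-2],"yaw":0},{"jaw":1,"xyz":[0,0,-2.5],"yaw":0},{"jaw":1,"xyz":[0,0,-1],"yaw":0}]';python3 - <<'E'
from h import *
p0,R,s=Rt(); print(p0,R[:,2],np.degrees(np.arctan2(R[1,0],R[0,0])))
print(totool(np.array([.614,-.1115,.14])-p0))
E
```

```text
time: 18.6
eef_pos: [0.4612, -0.179, 0.1464]
tool_rot: [0.007, 0.779, 0.627, 0.0]
ft_force: [0.3, 0.2, -0.3]
opening: 0.0001
[ 0.46115784 -0.17896997  0.14635529] [ 0.00876595 -0.00976338 -0.99991391] 77.62198987050212
[ 9.87106946 13.47590766  0.70358131]
```

```bash
python3 -m jog '[{"jaw":1,"xyz":[2,2.7,0],"yaw":0},{"jaw":1,"xyz":[2.3,3.1,0],"yaw":0},{"jaw":1,"xyz":[2.3,3.1,0],"yaw":0},{"jaw":1,"xyz":[2.3,3.1,0],"yaw":0},{"jaw":1,"xyz":[0.9,1.4,0],"yaw":-1}]';python3 - <<'E'
from h import *
p0,R,s=Rt(); print(p0,R[:,2],np.degrees(np.arctan2(R[1,0],R[0,0])),s['joint_pos'].round(2))
print(totool(np.array([.614,-.1115,.1])-p0))
im,d=arm.grab_frame('wrist'); cv2.imwrite('pics/w13.png',im[...,::-1])
c=arm.camera_params('wrist'); C=cloud(c,d);z=C[...,2];im=im[...,::-1].astype(int)
blue=(im[...,0]>im[...,2]+50)&(z>0.12)&(z<0.135)
k,l,st,cc=cv2.connectedComponentsWithStats(blue.astype(np.uint8))
for i in range(1,k):
    if st[i,4]>50: P=C[l==i];print('cap',st[i,4],np.median(P,0),cc[i])
E
```

```text
time: 19.1
eef_pos: [0.6171, -0.1132, 0.1485]
tool_rot: [0.009, 0.776, 0.631, -0.001]
ft_force: [-1.0, 0.1, -0.1]
opening: -0.0002
[ 0.61708676 -0.1131957   0.1484725 ] [ 0.01047713 -0.015653   -0.99982259] 78.24448378196749 [ 0.54  0.56 -0.62  1.36  0.34  1.32  1.27]
[ 0.16705725 -0.40187367  4.84050195]
cap 661 [ 0.48713744 -0.17732807  0.12520237] [141.82450832   9.51437216]
cap 392 [ 0.52175836 -0.00208153  0.12537858] [500.2627551    5.39795918]
cap 3817 [ 0.61497403 -0.11014317  0.1269432 ] [323.49593922 219.01598114]
```

View pics/w13.png

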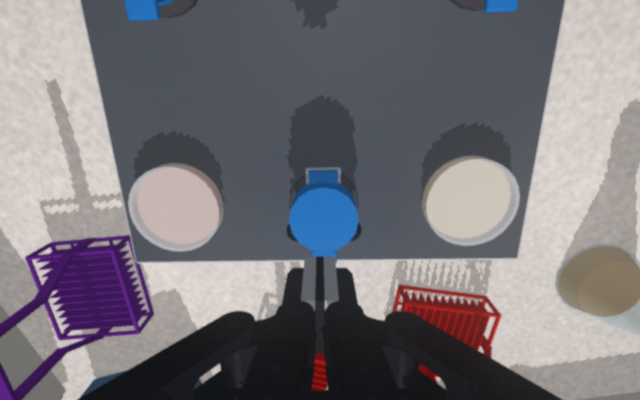

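The wrist view shows the far cap at (323,217), straight below the fingertips. Tapping it.

```bash
python3 -m jog '[{"jaw":1,"xyz":[0.2,-0.4,2],"yaw":0},{"jaw":1,"xyz":[0,0,2],"yaw":0},{"jaw":1,"xyz":[0,0,1],"yaw":0}]';python3 -m jog '[{"jaw":1,"xyz":[0,0,0.3],"yaw":0}]';python3 -m jog '[{"jaw":1,"xyz":[0,0,0.3],"yaw":0}]'
```

```text
time: 19.45
eef_pos: [0.6182, -0.1073, 0.0974]
tool_rot: [0.01, 0.774, 0.633, 0.002]
ft_force: [-0.3, -0.3, 0.1]
opening: -0.0005
time: 19.55
eef_pos: [0.6169, -0.1073, 0.0929]
tool_rot: [0.009, 0.774, 0.633, 0.001]
ft_force: [0.2, -0.7, -0.1]
opening: -0.0001
time: 19.65
eef_pos: [0.6178, -0.1075, 0.091]
tool_rot: [0.01, 0.774, 0.633, 0.002]
ft_force: [-0.0, 0.3, 6.3]
opening: -0.0002
```

```bash
python3 -m jog '[{"jaw":1,"xyz":[0,-0.1,0.3],"yaw":0}]';python3 -m jog '[{"jaw":1,"xyz":[0,-0.1,0.3],"yaw":0}]';python3 -m jog '[{"jaw":1,"xyz":[0,0,0.3],"yaw":0}]'
```

```text
time: 19.75
eef_pos: [0.6179, -0.1075, 0.0896]
tool_rot: [0.011, 0.774, 0.633, 0.003]
ft_force: [-0.6, -0.0, 5.2]
opening: -0.0
time: 19.85
eef_pos: [0.618, -0.1076, 0.0885]
tool_rot: [0.012, 0.774, 0.633, 0.004]
ft_force: [-0.1, 0.6, 5.3]
opening: 0.0004
time: 19.95
eef_pos: [0.6185, -0.1076, 0.0875]
tool_rot: [0.013, 0.775, 0.632, 0.004]
ft_force: [-2.0, 0.4, 5.5]
opening: 0.0006
```

This one slides at a constant ~5.3 N, so it is the loose bolt. I'll push it to the stop.

```bash
python3 -m jog '[{"jaw":1,"xyz":[0,-0.1,0.4],"yaw":0},{"jaw":1,"xyz":[0,-0.1,0.4],"yaw":0}]';python3 -m jog '[{"jaw":1,"xyz":[0,-0.1,0.4],"yaw":0},{"jaw":1,"xyz":[0,0,0.4],"yaw":0}]';python3 -m jog '[{"jaw":1,"xyz":[0,0,0.4],"yaw":0}]'
```

```text
time: 20.15
eef_pos: [0.6191, -0.1077, 0.0845]
tool_rot: [0.016, 0.775, 0.632, 0.006]
ft_force: [-1.2, 0.8, 10.7]
opening: -0.0
time: 20.35
eef_pos: [0.6204, -0.108, 0.0836]
tool_rot: [0.019, 0.775, 0.631, 0.008]
ft_force: [-5.9, 1.2, 14.1]
opening: 0.0001
time: 20.45
eef_pos: [0.6206, -0.1081, 0.0833]
tool_rot: [0.02, 0.775, 0.631, 0.008]
ft_force: [-6.4, 0.5, 14.2]
opening: -0.0001
```

The bolt sank about 6–7 mm and hit its stop (14 N at z 0.083). Retreat, open and look.

```bash
python3 -m jog '[{"jaw":1,"xyz":[0,-0.2,-2],"yaw":0},{"jaw":0.5,"xyz":[0,-0.2,-2],"yaw":0},{"jaw":0,"xyz":[0,0,-1.5],"yaw":0},{"jaw":0,"xyz":[0,0,0],"yaw":0},{"jaw":0,"xyz":[0,0,0],"yaw":0}]';python3 - <<'E'
from h import *
p0,R,s=Rt(); print(p0,R[:,2],np.degrees(np.arctan2(R[1,0],R[0,0])),s['joint_pos'].round(2),s['opening'])
im,d=arm.grab_frame('wrist'); cv2.imwrite('pics/w14.png',im[...,::-1])
c=arm.camera_params('wrist'); C=cloud(c,d);z=C[...,2];im=im[...,::-1].astype(int)
blue=(im[...,0]>im[...,2]+50)&(z>0.114)&(z<0.135)
k,l,st,cc=cv2.connectedComponentsWithStats(blue.astype(np.uint8))
for i in range(1,k):
    if st[i,4]>50: P=C[l==i];print('cap',st[i,4],np.median(P,0),cc[i],cv2.minAreaRect((P[:,:2]*1000).astype(np.float32)))
for v,u in((274,205),(274,212),(300,190),(274,433)): print(v,u,(C[v,u]*1000).round())
print(pr(c,[.6228,-.1127,.1145]))
y=np.array([.184,.983,0]); print('studs',pr(c,np.array([.6228,-.1127,.1145])+.0235*y),pr(c,np.array([.6228,-.1127,.1145])-.0235*y))
E
```

```text
time: 20.95
eef_pos: [0.6147, -0.1076, 0.1438]
tool_rot: [0.022, 0.776, 0.63, 0.009]
ft_force: [-0.9, 0.5, 0.2]
opening: 0.058
[ 0.6147068  -0.10756221  0.14384739] [ 0.04230397 -0.02270569 -0.99884675] 78.15046698930664 [ 0.55  0.53 -0.63  1.41  0.34  1.26  1.25] 0.05804383387236075
cap 863 [ 0.48463285 -0.17735072  0.12589283] [124.77983778  11.02317497] ((484.2275085449219, -177.52145385742188), (18.538217544555664, 11.53559398651123), 79.53800201416016)
cap 516 [ 0.51990801 -0.00298566  0.12579111] [496.73449612   6.99806202] ((520.1150512695312, -2.500176429748535), (15.974260330200195, 6.528049945831299), 76.65966796875)
cap 3865 [ 0.61397082 -0.1116356   0.12117431] [315.2538163  223.46882277] ((617.3704223632812, -113.73419952392578), (41.987648010253906, 49.47370147705078), 47.956539154052734)
274 205 [ 700. -251.   -1.]
274 212 [ 700. -243.    1.]
300 190 [ 727. -276.    0.]
274 433 [746. -18.   0.]
[[316.17548082 231.61897567]]
studs [[353.28405035 231.12167999]] [[279.22709805 232.12154497]]
```

View pics/w14.png

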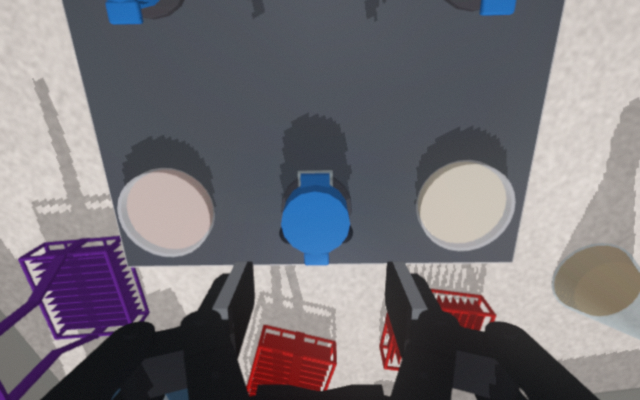

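Cap height is now 0.1212, 6 mm lower, which confirms it. The cap is square to the jaws with its studs at (282,235) and (350,235). I'll position the jaws over the studs.

```bash
python3 - <<'E'
from h import *
p,R,s=Rt(); print(totool(np.array([.6249,-.1138,.095])-p))
E
python3 -m jog '[{"jaw":0,"xyz":[-0.3,0.8,1.5],"yaw":-1},{"jaw":0,"xyz":[-0.3,0.3,1.5],"yaw":0},{"jaw":0,"xyz":[0,0,1.5],"yaw":0},{"jaw":0,"xyz":[0,0,0],"yaw":0}]'
python3 - <<'E'
from h import *
p,R,s=Rt(); print(p,R[:,2],np.degrees(np.arctan2(R[1,0],R[0,0])),s['opening'],totool(np.array([.6249,-.1138,.0655])-p))
im,d=arm.grab_frame('wrist'); cv2.imwrite('pics/w15.png',im[...,::-1])
E
```

```text
[-0.34044291  0.87710034  4.94013753]
time: 21.4
eef_pos: [0.6247, -0.1187, 0.0908]
tool_rot: [0.02, 0.77, 0.637, 0.006]
ft_force: [-0.4, -0.1, -0.7]
opening: 0.0852
[ 0.62473293 -0.11867815  0.09079409] [ 0.0350968  -0.02231251 -0.99913481] 79.2104031711436 0.0851589546689084 [ 0.52111136 -0.17232525  2.51692234]
```

View pics/w15.png

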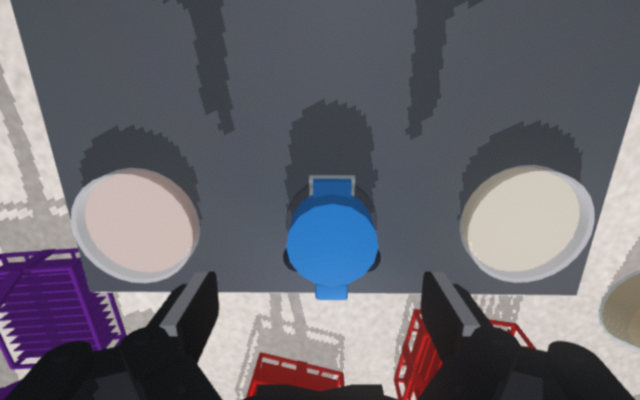

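```bash
python3 -m jog '[{"jaw":0,"xyz":[0.5,-0.1,1.2],"yaw":0},{"jaw":0.25,"xyz":[0,0,1.2],"yaw":0},{"jaw":0.25,"xyz":[0,0,0],"yaw":0}]'
python3 - <<'E'
from h import *
p,R,s=Rt(); print(p,R[:,2],np.degrees(np.arctan2(R[1,0],R[0,0])),s['opening'],totool(np.array([.6249,-.1138,.0655])-p))
im,d=arm.grab_frame('wrist'); cv2.imwrite('pics/w16.png',im[...,::-1])
im,d=arm.grab_frame('side'); cv2.imwrite('pics/s16.png',cv2.resize(im[180:300,240:400,::-1],None,fx=5,fy=5))
c=arm.camera_params('side'); C=cloud(c,d); P=C[190:260,330:375]; print(pr(c,[.6228,-.1127,.1145]))
E
```

```text
time: 21.75
eef_pos: [0.6263, -0.1138, 0.065]
tool_rot: [0.02, 0.77, 0.637, 0.007]
ft_force: [-0.4, 0.3, -1.0]
opening: 0.0642
[ 0.62630032 -0.11376283  0.06500167] [ 0.03592484 -0.02191572 -0.99911416] 79.20481961567398 0.0641658070822232 [-0.03061394 -0.1348061  -0.05473795]
[[353.75459904 230.75790612]]
```

View pics/w16.png

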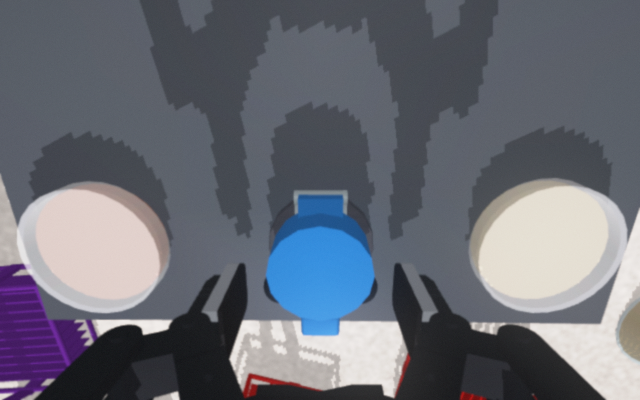

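View pics/s16.png

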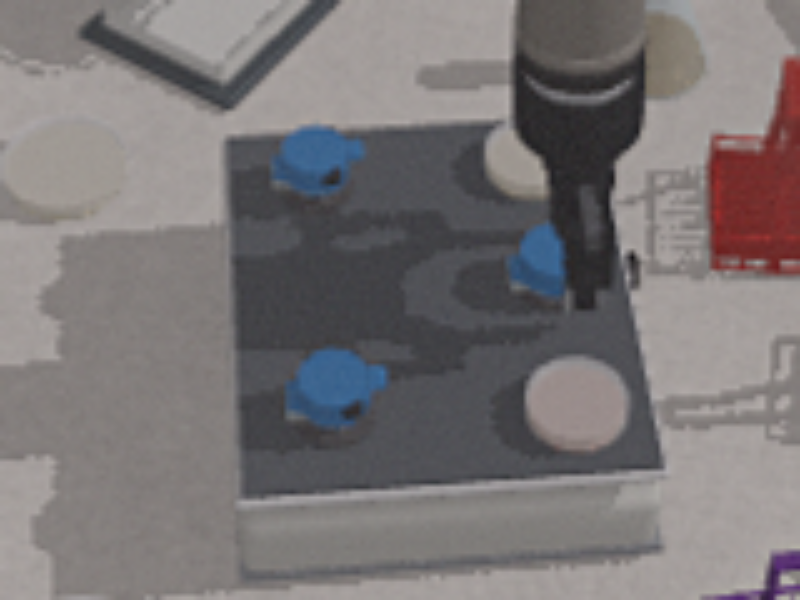

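The studs lie between the pads, just beside (270,293) and (372,290), and the cap is centred. Closing now.

```bash
python3 -m jog '[{"jaw":0.25,"xyz":[0,-0.1,0],"yaw":0},{"jaw":1,"xyz":[0,0,0],"yaw":0},{"jaw":1,"xyz":[0,0,0],"yaw":0},{"jaw":1,"xyz":[0,0,0],"yaw":0},{"jaw":1,"xyz":[0,0,0],"yaw":0}]'
python3 - <<'E'
from h import *
p,R,s=Rt(); print(p,R[:,2],s['opening'],s['ft_force'])
im,d=arm.grab_frame('wrist'); cv2.imwrite('pics/w17.png',im[...,::-1])
E
```

```text
time: 22.35
eef_pos: [0.6275, -0.1136, 0.0695]
tool_rot: [0.022, 0.77, 0.637, 0.009]
ft_force: [-0.4, 0.1, -0.9]
opening: 0.043
[ 0.62753074 -0.1135941   0.06948575] [ 0.04216548 -0.02299387 -0.99884601] 0.043028467486344917 [-0.44293838  0.07722918 -0.90555005]
```

View pics/w17.png

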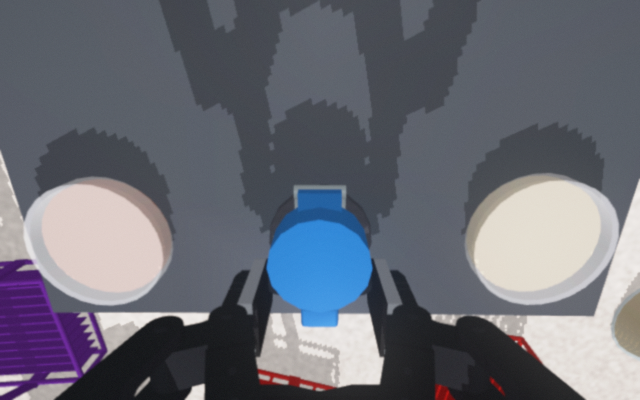

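```bash
python3 - <<'E'
from h import *
c=arm.camera_params('side'); im,d=arm.grab_frame('side'); C=cloud(c,d); cv2.imwrite('pics/s17.png',cv2.resize(im[200:260,320:400,::-1],None,fx=9,fy=9,interpolation=cv2.INTER_NEAREST))
for v in range(228,250): print(v,[(C[v,u]*1000).round(0).astype(int).tolist() for u in (352,355,358)],im[v,355])
c=arm.camera_params('wrist'); im,d=arm.grab_frame('wrist'); C=cloud(c,d)
P=C[200:320,285:355]; print('cap z',np.median(P[20:60,:,2]))
for u in (245,250,256,262,268,384,392): print(u,[(C[v,u]*1000).round(0).astype(int).tolist() for v in (268,275,290,310)])
E
```

```text
228 [[606, -137, 159], [602, -171, 198], [609, -176, 202]] [45 44 45]
229 [[606, -139, 157], [603, -170, 192], [610, -174, 195]] [40 42 41]
230 [[605, -142, 157], [604, -167, 185], [613, -168, 183]] [47 46 49]
231 [[606, -139, 148], [605, -165, 178], [612, -170, 181]] [45 43 44]
232 [[608, -137, 141], [605, -165, 173], [618, -157, 160]] [44 44 46]
233 [[609, -134, 133], [609, -157, 158], [617, -160, 160]] [47 46 46]
234 [[609, -136, 130], [608, -161, 160], [616, -162, 158]] [44 45 46]
235 [[609, -135, 124], [616, -142, 131], [623, -147, 134]] [37 34 38]
236 [[609, -136, 121], [616, -143, 127], [625, -145, 126]] [45 41 43]
237 [[608, -138, 119], [617, -141, 120], [624, -148, 125]] [39 38 38]
238 [[611, -134, 109], [615, -145, 121], [624, -148, 121]] [41 41 42]
239 [[614, -127, 94], [617, -143, 112], [631, -132, 95]] [49 49 51]
240 [[612, -131, 95], [623, -129, 90], [632, -130, 88]] [70 69 70]
241 [[611, -135, 96], [621, -133, 90], [631, -134, 88]] [80 81 84]
242 [[611, -135, 91], [621, -134, 87], [630, -137, 87]] [79 81 83]
243 [[610, -138, 90], [620, -139, 88], [628, -142, 89]] [81 8
[... 261 characters left out ...]
] [80 83 86]
248 [[604, -157, 90], [612, -159, 91], [622, -160, 89]] [81 81 87]
249 [[603, -161, 91], [612, -160, 87], [621, -163, 88]] [79 78 83]
cap z 0.12125497388385906
245 [[626, -152, 90], [614, -142, 118], [610, -138, 135], [609, -134, 150]]
250 [[627, -150, 89], [610, -138, 125], [610, -135, 137], [613, -135, 144]]
256 [[611, -137, 119], [611, -136, 124], [611, -134, 136], [614, -133, 143]]
262 [[612, -135, 119], [612, -134, 124], [613, -133, 132], [620, -134, 135]]
268 [[611, -132, 120], [615, -133, 119], [622, -135, 119], [629, -136, 122]]
384 [[621, -86, 119], [620, -87, 124], [620, -88, 134], [622, -90, 143]]
392 [[639, -80, 90], [625, -83, 117], [620, -86, 135], [623, -87, 142]]
```

View pics/s17.png

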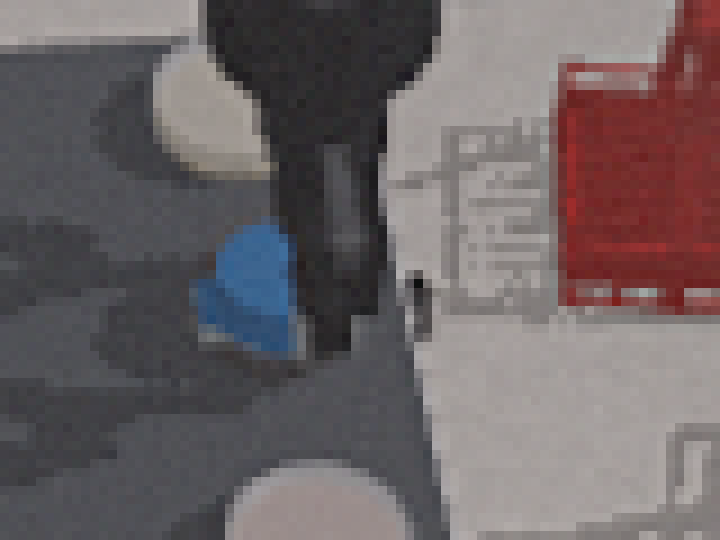

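The pads sit on the studs, but the tips are only 3–4 mm below them. I'll regrip about 5 mm lower for margin.

```bash
python3 -m jog '[{"jaw":0.25,"xyz":[0,-0.1,0],"yaw":0},{"jaw":0.25,"xyz":[0,0,0.4],"yaw":0},{"jaw":0.3,"xyz":[0,0,0.4],"yaw":0}]'
python3 - <<'E'
from h import *
p,R,s=Rt(); print(p,R[:,2],s['opening'],s['ft_force'])
E
```

```text
time: 22.8
eef_pos: [0.628, -0.1135, 0.0616]
tool_rot: [0.023, 0.77, 0.637, 0.01]
ft_force: [0.6, 0.5, 0.3]
opening: 0.0599
[ 0.62802528 -0.11346054  0.06162916] [ 0.04473777 -0.02303164 -0.99873324] 0.059878132412930656 [0.58701795 0.53553253 0.32341001]
```

```bash
python3 -m jog '[{"jaw":1,"xyz":[0,-0.15,0.1],"yaw":0},{"jaw":1,"xyz":[0,0,0],"yaw":0},{"jaw":1,"xyz":[0,0,0],"yaw":0},{"jaw":1,"xyz":[0,0,0],"yaw":0}]'
python3 - <<'E'
from h import *
p,R,s=Rt(); print(p,R[:,2],s['opening'],s['ft_force'],np.degrees(np.arctan2(R[1,0],R[0,0])),s['joint_pos'].round(2))
# arc plan
th0=np.arctan2(13,34); r=np.hypot(34,13)/1000
for a in np.arange(0,1.31,.1): print(round(a,1),(100*r*(np.cos(th0+a)-np.cos(th0))).round(2),(100*r*(np.sin(th0+a)-np.sin(th0))).round(2))
print('tool y',R[:,1])
E
```

```text
time: 23.2
eef_pos: [0.6265, -0.1136, 0.0604]
tool_rot: [0.023, 0.77, 0.637, 0.01]
ft_force: [-0.8, -0.9, 0.7]
opening: 0.0432
[ 0.62651118 -0.11364576  0.06041062] [ 0.04460391 -0.02371118 -0.99872332] 0.043234245756962594 [-0.77581979 -0.93704822  0.6530427 ] 79.17840457691379 [ 0.53  0.63 -0.6   1.49  0.4   1.1   1.23]
0.0 0.0 0.0
0.1 -0.15 0.33
0.2 -0.33 0.65
0.3 -0.54 0.95
0.4 -0.77 1.22
0.5 -1.04 1.47
0.6 -1.33 1.69
0.7 -1.64 1.88
0.8 -1.96 2.04
0.9 -2.3 2.17
1.0 -2.66 2.26
1.1 -3.02 2.32
1.2 -3.38 2.34
1.3 -3.74 2.32
tool y [ 0.98120727 -0.18682488  0.04825713]
```

Gripped (opening 0.043 again). Now lift along the arc in small steps, re-checking against the planned arc.

```bash
cat > arc.py <<'E'
from h import *
P0=np.array([.62651,-.11365,.06041]); ex=np.array([.982,-.186,0])
p,R,s=Rt(); dx=(p-P0)@ex*100; dz=(p-P0)[2]*100; dy=(p-P0)@np.array([.186,.982,0])*100
th0=np.arctan2(13,34); r=100*np.hypot(.034,.013)
hx=-r*np.cos(th0); hz=-r*np.sin(th0)
a=np.arctan2(dz-hz,dx-hx)-th0; rad=np.hypot(dx-hx,dz-hz)
print('dx %.2f dz %.2f dy %.2f angle %.2f radius %.2f (want %.2f)'%(dx,dz,dy,a,rad,r),'F',s['ft_force'].round(1),'open',round(s['opening'],4),'t',s['time'])
import sys
for t in map(float,sys.argv[1:]):
    g=P0+ex*(r*(np.cos(th0+t)-np.cos(th0)))/100+np.array([0,0,(r*(np.sin(th0+t)-np.sin(th0)))/100]); print('to',t,(R.T@(g-p)*100).round(2))
E
python3 -m jog '[{"jaw":1,"xyz":[0,-0.3,-0.65],"yaw":0}]'; python3 arc.py 0.4 0.6
```

```text
time: 23.3
eef_pos: [0.6242, -0.1131, 0.0661]
tool_rot: [0.024, 0.77, 0.637, 0.01]
ft_force: [4.9, -0.7, -4.9]
opening: 0.0431
dx -0.24 dz 0.57 dy 0.01 angle 0.17 radius 3.67 (want 3.64) F [ 4.9 -0.7 -4.9] open 0.0431 t 23.3
to 0.4 [-0.02 -0.5  -0.68]
to 0.6 [-0.03 -1.03 -1.18]
```

```bash
python3 -m jog '[{"jaw":1,"xyz":[0,-0.5,-0.6],"yaw":0}]'; python3 arc.py 0.6 0.8; python3 - <<'E'
from h import *
im,d=arm.grab_frame('wrist'); cv2.imwrite('pics/w18.png',im[...,::-1])
E
```

```text
time: 23.4
eef_pos: [0.6201, -0.1123, 0.0719]
tool_rot: [0.025, 0.77, 0.637, 0.011]
ft_force: [4.5, -0.4, -4.6]
opening: 0.0431
dx -0.66 dz 1.15 dy 0.01 angle 0.36 radius 3.68 (want 3.64) F [ 4.5 -0.4 -4.6] open 0.0431 t 23.4
to 0.6 [-0.02 -0.64 -0.58]
to 0.8 [-0.02 -1.26 -0.96]
```

View pics/w18.png

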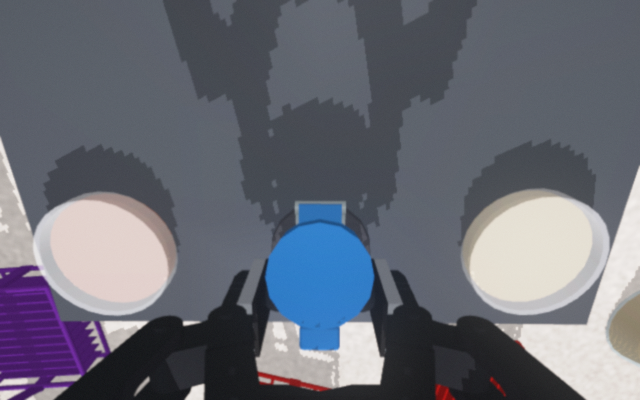

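```bash
cat > cap.py <<'E'
from h import *
def meas(save=None):
    c=arm.camera_params('wrist'); im,d=arm.grab_frame('wrist')
    if save: cv2.imwrite(save,im[...,::-1])
    C=cloud(c,d); im=im.astype(int)
    O=np.array([.614,-.1115,.09]); ex=np.array([.983,-.184,0]); ey=np.array([.184,.983,0])
    L=(C-O)*1000; x=L@ex; y=L@ey; z=L[...,2]
    m=(im[...,2]>im[...,0]+40)&(abs(y)<16)&(x>-50)&(x<60)&(z>10)&(z<110)&(d>0)
    q=np.stack([x[m],z[m]],1)
    # profile vs image row
    rows=np.nonzero(m)[0]
    for v in np.unique(rows)[::8]:
        print(v,np.median(q[rows==v],0).round(1),(rows==v).sum())
if __name__=='__main__':
    import sys; meas(sys.argv[1] if len(sys.argv)>1 else None)
E
python3 cap.py
```

```text
204 [-27.4  13.1] 42
212 [-26.1  19.1] 44
220 [-23.1  20.7] 43
228 [-25.1  33. ] 56
236 [-22.2  34.1] 74
244 [-19.4  35.2] 83
252 [-16.5  36.2] 81
260 [-13.6  37.3] 82
268 [-10.6  38.2] 83
276 [-7.7 39.3] 83
284 [-4.7 40.2] 83
292 [-1.7 41.1] 83
300 [ 1.3 42.1] 83
308 [ 4.2 43.2] 83
316 [ 7.1 44.2] 69
324 [10.1 45.2] 45
332 [13.9 45.3] 40
340 [17.  46.2] 41
348 [19.7 47.5] 39
```

The depth profile of the cap's top gives an opening of 0.335 rad with the hinge at about 11.8 mm, so the bolt is still ~5.7 mm down. Continue.

```bash
python3 -m jog '[{"jaw":1,"xyz":[0,-0.64,-0.52],"yaw":0}]'; python3 arc.py 0.8; 
```

```text
time: 23.6
eef_pos: [0.614, -0.1112, 0.0774]
tool_rot: [0.025, 0.77, 0.637, 0.012]
ft_force: [3.9, -0.5, -4.7]
opening: 0.0431
dx -1.27 dz 1.70 dy 0.01 angle 0.59 radius 3.68 (want 3.64) F [ 3.9 -0.5 -4.7] open 0.0431 t 23.6
to 0.8 [-0.01 -0.67 -0.38]
```

```bash
python3 -m jog '[{"jaw":1,"xyz":[0,-0.67,-0.35],"yaw":0}]'; python3 arc.py 1.0;python3 cap.py 
```

```text
time: 23.7
eef_pos: [0.6087, -0.1102, 0.0814]
tool_rot: [0.027, 0.77, 0.637, 0.013]
ft_force: [5.8, -1.2, -2.0]
opening: 0.0429
dx -1.81 dz 2.10 dy 0.01 angle 0.77 radius 3.75 (want 3.64) F [ 5.8 -1.2 -2. ] open 0.0429 t 23.7
to 1.0 [-0.02 -0.83 -0.21]
216 [-30.7  16.9] 39
224 [-27.8  19.3] 41
232 [-30.5  33.1] 55
240 [-27.8  35. ] 76
248 [-25.2  37. ] 79
256 [-22.6  39. ] 78
264 [-20.   40.8] 78
272 [-17.4  42.7] 80
280 [-15.1  44.8] 81
288 [-12.5  46.4] 81
296 [-9.9 48.2] 81
304 [-7.6 50. ] 82
312 [-5.2 51.8] 80
320 [-2.7 53.5] 58
328 [-0.5 55.3] 35
336 [ 2.5 56.3] 40
344 [ 4.7 58.1] 41
352 [ 7.2 59.5] 41
```

```bash
python3 -m jog '[{"jaw":1,"xyz":[0,-0.8,-0.15],"yaw":0}]'; python3 arc.py 1.2;python3 cap.py 
```

```text
time: 23.85
eef_pos: [0.6024, -0.109, 0.0842]
tool_rot: [0.029, 0.77, 0.637, 0.015]
ft_force: [5.8, -1.6, -1.6]
opening: 0.0432
dx -2.45 dz 2.37 dy 0.01 angle 0.95 radius 3.79 (want 3.64) F [ 5.8 -1.6 -1.6] open 0.0432 t 23.85
to 1.2 [-0.01 -0.92 -0.02]
225 [-31.1  16. ] 38
233 [-34.6  31.5] 46
241 [-31.9  33.7] 70
249 [-29.5  36.3] 77
257 [-27.1  38.7] 76
265 [-24.7  41. ] 78
273 [-22.5  43.5] 79
281 [-20.2  45.7] 77
289 [-17.8  47.9] 80
297 [-15.9  50.4] 80
305 [-13.6  52.4] 82
313 [-11.4  54.6] 79
321 [-9.2 56.6] 59
329 [-7.1 58.5] 43
337 [-4.4 59.8] 41
345 [-2.7 62. ] 41
353 [-0.5 63.8] 40
```

```bash
python3 -m jog '[{"jaw":1,"xyz":[0,-0.7,0.05],"yaw":0}]'; python3 arc.py 1.2;python3 cap.py 
```

```text
time: 24.0
eef_pos: [0.5971, -0.108, 0.0855]
tool_rot: [0.031, 0.77, 0.637, 0.016]
ft_force: [8.3, -1.7, 1.9]
opening: 0.0431
dx -3.00 dz 2.51 dy 0.01 angle 1.10 radius 3.83 (want 3.64) F [ 8.3 -1.7  1.9] open 0.0431 t 24.0
to 1.2 [-0.01 -0.39  0.14]
232 [-38.5  28.3] 4
240 [-35.9  30.9] 53
248 [-33.6  33.9] 74
256 [-31.4  36.8] 75
264 [-29.2  39.6] 77
272 [-27.   42.3] 76
280 [-24.9  45. ] 78
288 [-23.   47.8] 78
296 [-21.   50.3] 80
304 [-19.1  52.9] 80
312 [-17.1  55.2] 80
320 [-15.3  57.7] 72
328 [-13.   59.5] 62
336 [-10.8  61.3] 42
344 [-9.2 63.7] 42
352 [-7.6 66. ] 41
```

```bash
python3 -m jog '[{"jaw":1,"xyz":[0,-0.7,0.1],"yaw":0}]'; python3 arc.py 1.2; python3 -m jog '[{"jaw":1,"xyz":[0,-0.6,0.15],"yaw":0}]'; python3 arc.py 1.2;python3 cap.py pics/w20.png
```

```text
time: 24.15
eef_pos: [0.5919, -0.107, 0.0861]
tool_rot: [0.033, 0.77, 0.637, 0.018]
ft_force: [6.1, -1.2, 1.1]
opening: 0.0429
dx -3.52 dz 2.57 dy 0.01 angle 1.24 radius 3.87 (want 3.64) F [ 6.1 -1.2  1.1] open 0.0429 t 24.15
to 1.2 [-0.01  0.13  0.24]
time: 24.25
eef_pos: [0.5892, -0.1064, 0.0863]
tool_rot: [0.036, 0.77, 0.636, 0.02]
ft_force: [5.9, -1.7, 0.7]
opening: 0.0429
dx -3.79 dz 2.59 dy 0.01 angle 1.31 radius 3.91 (want 3.64) F [ 5.9 -1.7  0.7] open 0.0429 t 24.25
to 1.2 [-0.01  0.4   0.28]
240 [-40.8  25. ] 6
248 [-39.  29.] 56
256 [-37.   32.7] 73
264 [-35.3  36.4] 74
272 [-33.5  39.9] 76
280 [-31.9  43.3] 77
288 [-30.1  46.4] 77
296 [-28.6  49.7] 80
304 [-27.   52.7] 80
312 [-25.5  55.6] 81
320 [-23.9  58.3] 75
328 [-22.1  60.6] 74
336 [-20.   62.6] 66
344 [-19.1  65.7] 44
352 [-17.7  68.2] 43
```

View pics/w20.png

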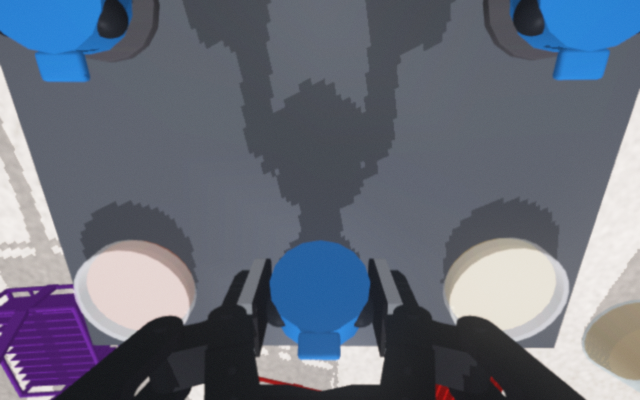

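The cap is at about 1.10 rad with the hinge at 12.4 mm, so the bolt is still ~5 mm down. One more nudge, then I'll hold and check it stays.

```bash
python3 -m jog '[{"jaw":1,"xyz":[0,-0.5,0.1],"yaw":0},{"jaw":1,"xyz":[0,-0.1,0],"yaw":0},{"jaw":1,"xyz":[0,0,0],"yaw":0},{"jaw":1,"xyz":[0,0,0],"yaw":0},{"jaw":1,"xyz":[0,0,0],"yaw":0}]'; python3 arc.py;python3 cap.py | awk 'NR%2'; python3 -m jog '[{"jaw":1,"xyz":[0,0,0],"yaw":0},{"jaw":1,"xyz":[0,0,0],"yaw":0},{"jaw":1,"xyz":[0,0,0],"yaw":0}]'
python3 - <<'E'
from h import *
im,d=arm.grab_frame('side'); cv2.imwrite('pics/s21.png',cv2.resize(im[100:300,200:410,::-1],None,fx=3,fy=3))
c0=arm.camera_params('top'); im,d=arm.grab_frame('top'); cv2.imwrite('pics/t21.png',im[...,::-1])
E
```

```text
time: 24.8
eef_pos: [0.5843, -0.1055, 0.086]
tool_rot: [0.036, 0.771, 0.635, 0.021]
ft_force: [3.7, -0.8, 0.4]
opening: 0.043
dx -4.30 dz 2.56 dy 0.01 angle 1.43 radius 3.97 (want 3.64) F [ 3.7 -0.8  0.4] open 0.043 t 24.8
247 [-41.8  23.8] 9
263 [-38.5  32.3] 71
279 [-35.4  40. ] 76
295 [-32.5  47.2] 77
311 [-29.7  53.6] 81
327 [-27.1  59.6] 70
343 [-23.8  64.4] 64
359 [-21.6  69.9] 43
time: 25.15
eef_pos: [0.5844, -0.1055, 0.086]
tool_rot: [0.036, 0.771, 0.635, 0.021]
ft_force: [3.5, -1.0, 0.5]
opening: 0.0431
```

View pics/s21.png

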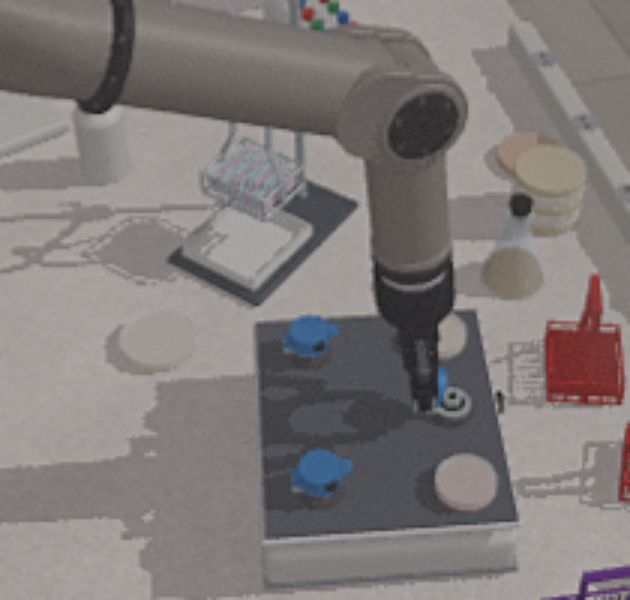

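View pics/t21.png

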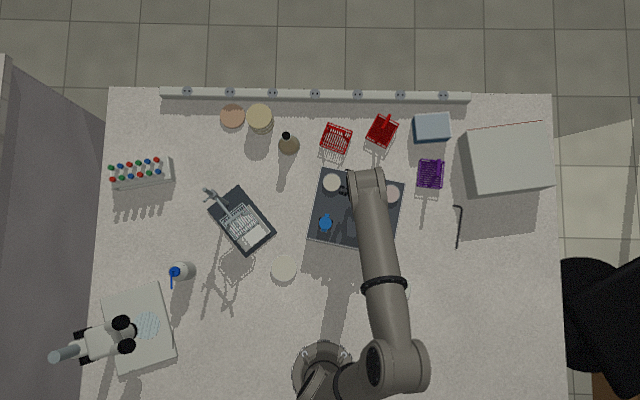

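The cap holds at about 1.18 rad, the pose is stable and the bolt's seat is visible. The rack hangs on the hook at side-view crop (250,180), and the other two caps are shut at (308,335) and (320,470). A quick check on dish_4, then hand in.

```bash
python3 - <<'E'
from h import *
im,d=arm.grab_frame('side'); a=cv2.imread('pics/side0.png')
for n,(u0,u1,v0,v1) in {'dish4':(225,285,295,335),'hex':(315,380,345,372),'dish3':(235,270,200,226)}.items():
    print(n,cv2.matchTemplate(im[v0-12:v1+12,u0-12:u1+12,::-1].copy(),a[v0:v1,u0:u1],cv2.TM_CCOEFF_NORMED).argmax(), 'centre idx',12*25+12)
cv2.imwrite('pics/s22.png',im[...,::-1])
E
```

```text
dish4 421 centre idx 312
hex 312 centre idx 312
dish3 312 centre idx 312
```

View pics/s22.png

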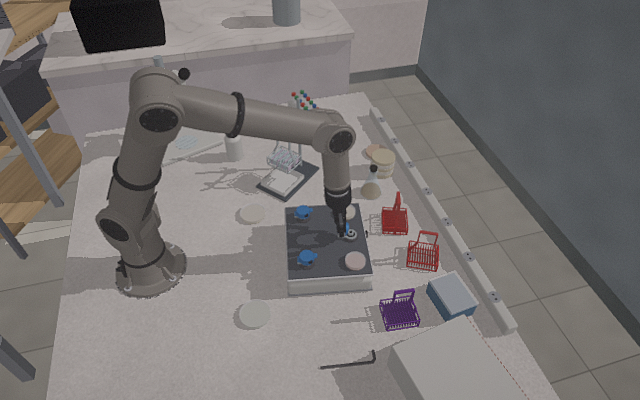

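Dish_4 is at (254,314), the same as at the start; the template mismatch came from the arm showing in the first picture. Handing in.

```bash
python3 - <<'E'
from station import arm
print(arm.hand_in()); s=arm.get_state(); print(s['time'],s['eef_pos'],s['opening'])
E
```

```text
the job is handed in; nothing more can be done
None
the job is handed in; nothing more can be done
```

The rack is hanging on the hook, and I handed in while the gripper was still holding the loose bolt's cap open. That was at about 25 s of the 64 s allowed; no verdict is reported.

- **Rack:** I lifted the steel rack off the tray, threaded its handle over the hook and let go. It hangs free and upright in the last side and top pictures.
- **Finding the bolt:** The two near bolts did not give at 14–15 N. The far bolt, on the panel side, slid down at about 5.3 N to its stop, and its cap top dropped from 0.127 to 0.121 m.
- **Cap:** I pinched the far cap by its studs and swung it up. The last depth check put it at about 1.18 rad open, and at about 1.10 rad the bolt was still roughly 5 mm down. The pose and grip (opening 43 mm) stayed steady for the last 0.3 s and more. I have no direct contact-force reading at the fingers, only the grip opening and wrist force.
- **Bystanders:** The other two caps look shut, and I saw no movement of the dishes, hex key, bottle or flask.

Checks that disagreed:
- **Fingertip position:** The real fingertips sat about 36–40 mm short of the reported TCP, by the pictures and by touch. The rack was therefore gripped near its top bar rather than at the grip centre. I corrected for the offset when tapping and gripping the cap.
- **Dish_4:** The template match was off, because the arm covered part of the first picture. By eye it is within a pixel of where it started.

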